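# Stow the counting cell under its clip, break the lid stay and shut the case

## Robot

A 6-joint arm with a two-finger parallel gripper is mounted at the origin on the work surface. World frame = base frame: x ahead of the robot, y to its left, z up, the work surface at z = 0. Lengths are in m, angles in degrees, forces in N, time in s.
With the tool pointing down it reaches from about 0.35 to 0.875 m from the base axis. Payload 4.2 kg.
Tool frame: the origin (TCP) lies at the very end of the fingers, on their centre line; the grasp point (between the pads) lies 19 mm behind it (r.grip_point_offset is the distance from the TCP to the grasp point, in m); z points along the fingers, y is the line along which they close (so a half turn about z gives the same grasp; the last joint's range is limited). The gripper opens to 87 mm and grips with 3 to 60 N. Pads are 19 mm wide; open, the fingers measure 117 mm over their backs; the gripper's body (75 mm by 190 mm) begins 51 mm behind the grasp point.
Start: joints at [80.936, 22.042, 0.453, 0, -68.411, -14.817], TCP at [0.253, 0.571, 0.223] pointing down, gripper open.
Joint ranges: [-179.83, 179.83], [-69.29, 118.12], [-61.27, 80.66], [-181.25, 117.63], [-171.15, -9.14], [-177.46, 177.46]. Speed limits (degrees/s): [159.86, 159.86, 180, 180, 180, 180].

## Interface

Orientations are given as a 3x3 rotation matrix whose columns are the frame's x, y, z axes.
In Python, from station import r, cams gives the robot as it stands. The module is installed in compiled form; this text tells all that it offers.
- The arm moves only by the shell command python3 -m handwheel 'ROWS'. ROWS is JSON, a list that holds one entry, the list of rows, each a list of 7 numbers: the turn, a rotation vector about the tool's x, y, z in units of 6 degrees (1.0 is 6 degrees), then the shift along the tool's x, y, z in m, then the finger opening in m, from 0 to 0.087. In form: [[[ax, ay, az, x, y, z, jaw], ...]]. A call has 1 to 12 rows; each row shifts and turns the commanded pose from where the row before left it, along the tool's axes as they then stand; what a row does not reach is not made up. A row lasts 1/10 s, in which the tool goes at most 50 mm and 8.59 degrees, less where a joint would pass 70% of its speed; a pose out of reach is approached as far as the arm can. A call with a gripper value outside its range is refused whole. The fingers move at their own pace and stop on an object; the grip force is fixed at half the most. Time passes only in rows, so rows that do not move let the fingers close. It gives the time, the measured TCP pose, the force, the opening and the grip force at its end, in the units of the state.
- r.sense(): the state, without advancing time (a new reading comes with each control period).
- cams.capture(name): name is "scene" or "top"; returns the picture (480x640x3 uint8, red, green, blue); there is no depth.
- cams.get_calibration(name): a dict with "camera_matrix" (3x3 intrinsics, pixels), "rvec" (rotation vector, rad) and "tvec" (3), from world to camera coordinates, as OpenCV has them. Camera axes: x right, y down, z forward; pixel columns grow to the right and rows downward; lengths in m; the calibration is good to about 2 mm. A picture is of the moment at which its call begins. get_calibration takes no time and is no camera call.
- r.finish_job(): hands the job in; it is judged then, once.
The state is a dict: "time_s": time; "joints": joint angles; "joint_velocities": joint speeds; "effort": joint torques, N m; "tcp_pos": TCP position; "ee_rot": TCP orientation; "wrist_force": force on the tool from outside, world axes, zero at the start; "moment": the same for the moment, N m; "gripper_width": opening from 0.0 (shut) to 1.0 (fully open); "gripper_force": force on a finger pad.
Only numpy, scipy, OpenCV 4.12 (cv2) and the standard library are available. Lean on these libraries where they do the work, as an engineer would, in place of code of your own. Each camera call takes 0.05 s, during which the arm holds its last target. There are 200 camera calls.

## Task

Pack away the counting cell: while the stay still holds the case's lid up, lift the spring clip in the case, slide the cell flat and lengthwise onto its seat up to the back stop, and swing the clip down onto it. Then break the folding lid stay by pushing its knee in towards the hinge, and lower the lid by its handle, without letting it drop, until it is fully shut; let go of everything. Leave the other things where they are.

Things in the scene. Friction and masses are not known exactly. Their poses are not given: they have to be found in the camera images.
- case: Lower half of a black field-kit case with aluminium edging, fixed: 210 deep (x) x 280 wide (y) x 90 mm high, walls 6 mm. Origin: centre of its underside; z up; -x its front, +x its hinge side. Black foam fills it to 62 mm; within 55 mm either side of the seat's centre line the foam is clear; beyond, on the +y side, lies a hand refractometer, up to 85 mm high
- seat (a point): Middle of the seat's flat top, where the middle of the cell's underside belongs; axes as the case, at (-8, 20, 74) mm in its frame. Aluminium block 74 (x) x 34 mm (y), 12 mm above the foam: the cell overhangs its long sides by 3 mm. Face of the back stop (6 mm high) at x = +38.5 mm; two lugs, 3 mm high, stand 3 mm clear of the cell's sides at x = 11 to 33 mm
- cell: Counting cell: flat white plate 76 (x) x 40 (y) x 7 mm with a clear window, about 30 g, loose, the same either way round. Origin: centre of its underside. It starts lying flat on a small grey drain block, 28 mm high, 30 mm wide and 60 mm long under it (along its length), with a 4 mm thick foot of 80 x 50 mm
- clip (a joint): Angle of the spring clip, rad: 0 down on its stop (as it starts), 0.95 fully up. Its spring pulls it down below about 0.5 and holds it up above that; about 1.5 N at the tab moves it. With the cell under it, it rests at about 0.03
- clip_tab (a point): Middle of the clip's turned-up finger tab, a steel flange 14 mm wide (case's y), 4 mm thick, 20 mm tall, at the end of the clip's 66 mm long, 14 mm wide arm; pinch it across its width. Clip down: at (-8, 0, 26) mm from seat, the tab's foot 14 mm above the seat (7 mm above the cell)
- clip_hinge (a point): Middle of the clip's hinge axis (along the case's y), behind the seat at (58, 0, 14) mm from it; axes as the case. With the clip down clip_tab lies at (-66, 0, 12) mm from here; with the clip at angle a this offset is turned up and back about the axis by a
- lid (a joint): Opening of the lid, rad: 0 shut. It starts at about 1.187 (68 degrees), leaning over the case, held by the locked stay. The hinge is stiff: with the stay broken the lid keeps its place while above about 1.05; lower down it falls if let go
- lid_hinge (a point): Middle of the lid's hinge axis (along the case's y), at (105, 0, 90.5) mm in the case's frame; axes as the case. The lid is a black shell 210 mm long, 280 mm wide and 35 mm deep (on the outer side of its rim), 0.38 to 0.54 kg
- lid_handle (a point): Middle of the carrying handle, rigid on the lid's free edge: a round black bar 14 mm thick, straight for 84 mm along the case's y, its middle 40 mm off the lid's front wall. Lid shut: at (-250, 0, 18) mm from lid_hinge; with the lid at angle a this offset is turned up and back about the hinge by a
- knee (a joint): Bend of the folding stay at its knee, rad: 0 locked (the knee 8 degrees past straight, on its stop), grows as it folds, 2.98 with the lid shut. Pushing on the lid cannot fold the locked stay; once bent past 0.25 or so it stays broken
- knee_pad (a point): Middle of the round steel boss at the stay's knee, 18 mm across, 22 mm long along the case's y. The stay is two 76 mm links at the case's -y end, from a pivot at x = -20, z = 80 mm in the case's frame up to the lid. Locked: at (21, -118, 144) mm in the case's frame. It folds towards the hinge, turning about that pivot: at first along +x and down, 57 degrees from vertical; 1.5 to 3 N moves it
- reagent_a: Bystander: grey reagent bottle with a red spout cap, 54 mm across, 132 mm high, standing beside the drain block, about 115 mm from the middle of the cell to one long side of it. Origin: centre of its underside
- reagent_b: Bystander: bottle like reagent_a, on the other long side of the drain block
- cup: Bystander: steel beaker, 76 mm across the rim, 85 mm high, at one side of the case. Origin: centre of its underside
- pot: Bystander: white screw-top pot, 42 mm across, 62 mm high, between the case and the robot. Origin: centre of its underside
- measure: Bystander: glass measuring cylinder, 23 mm across on a 60 mm green foot, 202 mm high, at one side of the case. Origin: centre of its underside
- tester: Bystander: white pocket meter lying flat, 150 x 32 x 20 mm. Origin: on its underside, near its middle
- vial: Bystander in the case: white bottle with a black cap, 27 mm thick, 96 mm long, lying along the case's x in a pocket of the foam at y = -88 mm, its top 69 mm above the case's underside. Origin: on its axis near its middle
Things that resemble listed ones, but are neither listed nor needed, are in the scene too. Several things have the shape of the cell; the one meant has the colours described above.

How it is judged (in metres and radians):
On the way, in this order (a step that is already met when the one before it is completed fails the run):
1. the cell lies home on its seat with the clip pressing on it, let go, while the stay is still locked (x of cell in the frame of seat between -0.008 and 0.004 m and y of cell in the frame of seat between -0.006 and 0.006 m and z of cell in the frame of seat between -0.003 and 0.003 m and angle between the x axis of cell and the x axis of case, either way round below 0.15 rad and value of joint clip below 0.1 rad and contact force between clip and cell above 0.3 N and value of joint knee below 0.08 rad and value of joint lid above 1.1 rad and contact force between the fingers and cell below 0.1 N), for 0.2 s.
2. the stay is broken at its knee with the lid still up (value of joint knee above 0.25 rad and value of joint lid above 0.8 rad), for 0.1 s.
At the end, for the whole second after the job is handed in: Lid shut (within 0.03 rad) and at rest; cell flat on its seat, lengthwise (0.15 rad), its middle at most 8 mm short of or 4 mm past the seat's middle and 6 mm off it sideways, the clip down and pressing on it; bystanders where they were (x of cell in the frame of seat between -0.008 and 0.004 m and y of cell in the frame of seat between -0.006 and 0.006 m and z of cell in the frame of seat between -0.003 and 0.003 m and angle between the x axis of cell and the x axis of case, either way round below 0.15 rad and value of joint clip below 0.1 rad and contact force between clip and cell above 0.3 N and value of joint lid below 0.03 rad and velocity of joint lid above -0.05 rad/s and linear speed of cell below 0.02 m/s); the robot touches nothing.
It fails at once if the lid drops or is slammed (closing faster than 2.2 rad/s) (velocity of joint lid below -2.2 rad/s).
It fails at once if a bystander is pushed 30 mm or more from its place (distance of any of reagent_a, reagent_b, cup, pot, measure, tester, vial from where it was at the start of the episode above 0.03 m).
It fails at once if a standing bystander is knocked over (angle between any of reagent_a, reagent_b, cup, pot, measure's own z axis and vertical above 0.5 rad).
It also fails if it takes over 72 s, if anything falls off the work surface, if the arm or the gripper's body presses on something with over 40 N, if the wrist force passes 120 N, or if a joint passes its speed limit or range.

## Working session

There is one attempt and no reset: what is moved stays moved. The work goes in short steps, Python scripts to look and compute and a shell command to move; the robot and the scene stay as the last step left them, time stands still between calls to the robot, and variables do not carry over. Pictures are saved under pics/ and viewed, at most 10 in all, crops included, and the job is handed in when it is done.

```bash
mkdir -p pics; cat > h.py <<'E'
import numpy as np,cv2
from station import r,cams
def cal(n):
    c=cams.get_calibration(n);K=np.array(c["camera_matrix"],float);R=cv2.Rodrigues(np.array(c["rvec"],float))[0];t=np.array(c["tvec"],float).ravel();return K,R,t
def proj(n,P):
    K,R,t=cal(n);q=(K@(R@np.atleast_2d(P).T+t[:,None])).T;return q[:,:2]/q[:,2:]
def ray(n,u):
    K,R,t=cal(n);return -R.T@t,R.T@np.linalg.solve(K,np.array([u[0],u[1],1.]))
def onz(n,u,z):
    o,d=ray(n,u);return o+d*(z-o[2])/d[2]
def tri(us,ut):
    A=[];b=[]
    for n,u in(("scene",us),("top",ut)):
        o,d=ray(n,u);d/=np.linalg.norm(d);M=np.eye(3)-np.outer(d,d);A.append(M);b.append(M@o)
    p=np.linalg.lstsq(np.vstack(A),np.hstack(b),rcond=None)[0];return p
def snap(n,f):
    im=cams.capture(n);cv2.imwrite("pics/"+f,im[:,:,::-1]);return im
E
python3 - <<'E'
from h import *
for n in("scene","top"):
    snap(n,n+"0.png");o,d=ray(n,(320,240));print(n,o.round(3),d.round(3))
print(r.sense())
E
```

```text
scene [ 1.391 -0.522  0.945] [-0.68   0.392 -0.62 ]
top [ 0.33  -0.025  1.831] [ 0.171 -0.002 -0.985]
{'time_s': 0.1, 'joints': array([ 8.09359254e+01,  2.20865849e+01,  3.87087066e-01, -2.39401980e-02,
       -6.84136531e+01, -1.48177525e+01]), 'joint_velocities': array([ 0.09520929, -0.12263044,  0.19493544,  0.04626587,  0.02524437,
       -0.06992274]), 'effort': array([ 5.81308504e-04, -3.91689134e+01,  1.87936860e+01,  4.23188969e+00,
        1.34601831e-02, -7.10480344e-05]), 'tcp_pos': array([0.252791  , 0.5709918 , 0.22156661]), 'ee_rot': array([[ 9.14320054e-01, -4.04991797e-01, -6.94790287e-04],
       [-4.04992372e-01, -9.14318112e-01, -1.88895707e-03],
       [ 1.29752773e-04,  2.00849610e-03, -9.99997975e-01]]), 'wrist_force': array([0.29619223, 0.07626309, 0.63827754]), 'moment': array([-0.04785702,  0.04462696,  0.02628255]), 'gripper_force': 0.0, 'gripper_width': 0.997603666050337}
```

View pics/scene0.png

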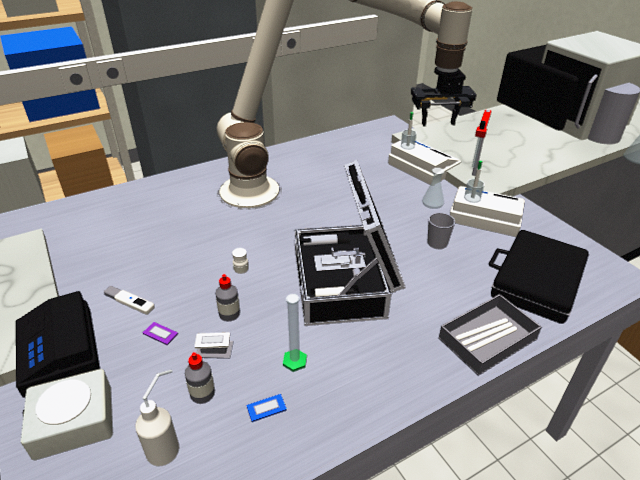

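View pics/top0.png

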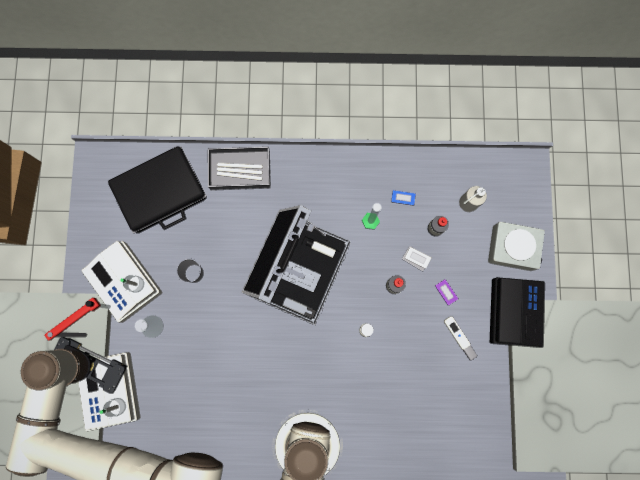

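Scene: case around (345,270), lid leaning to the right, stay at (360,275), white cell on its drain block at (213,342), bottles at (228,300) and (200,380). Top: case (297,262), cell (417,258), bottles (396,284) and (438,226), pot (367,330), cylinder (372,217). The hinge side is on the left.

```bash
python3 - <<'E'
import cv2
a=cv2.imread("pics/top0.png");b=cv2.imread("pics/scene0.png")
cv2.imwrite("pics/c1.png",cv2.resize(a[195:335,240:440],None,fx=4,fy=4,interpolation=cv2.INTER_CUBIC))
cv2.imwrite("pics/c2.png",cv2.resize(b[155:355,190:450],None,fx=3,fy=3,interpolation=cv2.INTER_CUBIC))
E
```

```text
(no output)
```

View pics/c1.png

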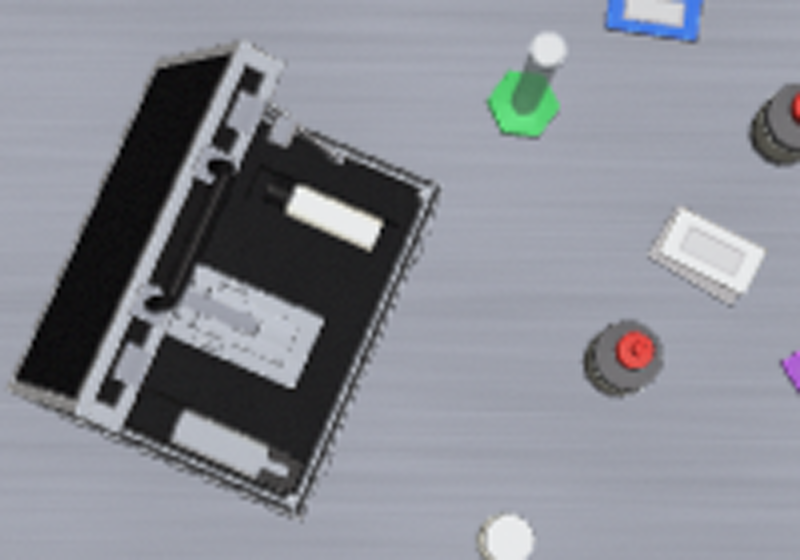

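View pics/c2.png

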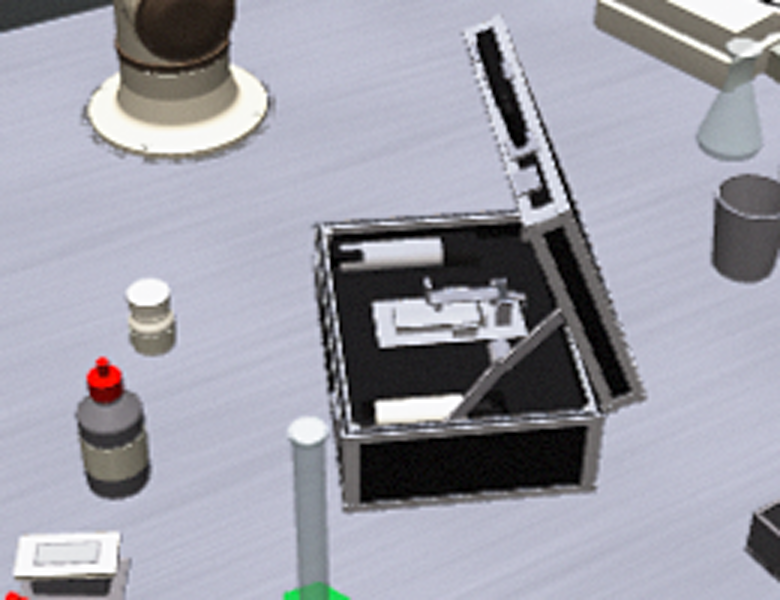

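Top crop: the case's front rim corners are at full-image (348.7,241.7) and (315,323), and the cell at about (417,258). Scene crop: rim corners at (303,300), (296,231) and (390,292).

```bash
cat >> h.py <<'E'
def casepts(p,P):
    c,s=np.cos(p[2]),np.sin(p[2]);P=np.atleast_2d(P);return np.c_[p[0]+c*P[:,0]-s*P[:,1],p[1]+s*P[:,0]+c*P[:,1],P[:,2]]
E
python3 - <<'E'
from h import *
from scipy.optimize import least_squares
a=onz("top",(348.7,241.7),.09);b=onz("top",(315,323),.09);print(a,b,np.linalg.norm(a-b))
a2=onz("scene",(303.3,300),.09);b2=onz("scene",(296,230.5),.09);c2=onz("scene",(390,292.3),.09);print(a2,b2,c2,np.linalg.norm(a2-b2),np.linalg.norm(a2-c2))
C=np.array([[-.105,-.14,.09],[-.105,.14,.09],[-.105,-.14,.09],[-.105,.14,.09],[.105,-.14,.09]])
W=np.array([a,b,a2,b2,c2])
s=least_squares(lambda p:(casepts(p,C)-W)[:,:2].ravel(),[.5,0.05,1.2]);p=s.x
print("case",p,np.degrees(p[2]),(s.fun.reshape(-1,2)*1e3).round(1).tolist())
# cell: white contours
for n,box in(("top",(395,440,240,276)),("scene",(190,240,328,360))):
    im=cv2.imread(f"pics/{n}0.png");x0,x1,y0,y1=box
    m=np.uint8(im[y0:y1,x0:x1].min(2)>(190 if n=="top" else 200))*255
    m=cv2.morphologyEx(m,cv2.MORPH_CLOSE,np.ones((7,7)))
    c=max(cv2.findContours(m,0,2)[0],key=cv2.contourArea).reshape(-1,2)+[x0,y0]
    q=np.array([onz(n,u,.039) for u in c])[:,:2]
    rc=cv2.minAreaRect((q*1000).astype(np.float32));print(n,rc,c.min(0),c.max(0)); print((cv2.boxPoints(rc)).round(0).tolist())
for nm,P in(("seat",[-.008,.02,.074]),("tabdown",[-.016,.02,.1]),("handle",[.105-.25*np.cos(1.187)-.018*np.sin(1.187),0,.0905+.25*np.sin(1.187)+.018*np.cos(1.187)]),("knee",[.021,-.118,.144])):
    w=casepts(p,P);print(nm,w,proj("top",w),proj("scene",w))
for nm,u,z in(("ra",(396,283),.13),("rb",(442,221),.13),("pot",(367,330),.06),("meas",(377,208),.2)):print(nm,onz("top",u,z))
E
```

```text
[ 0.62796152 -0.1186295   0.09      ] [ 0.37529906 -0.01764682  0.09      ] 0.27209523953450016
[ 0.63140491 -0.12811049  0.09      ] [ 0.38349906 -0.01853913  0.09      ] [0.70980828 0.06527259 0.09      ] 0.27104093971520077 0.20867224748998098
case [0.54419713 0.02539717 1.17284311] 67.19896048955029 [[4.6, -7.0], [-0.9, 0.5], [1.2, 2.5], [-9.1, 1.4], [4.1, 2.7]]
top ((589.2179565429688, -342.4407043457031), (73.9053726196289, 37.9102668762207), 63.73049545288086) [405 247] [430 267]
[[556.0, -367.0], [590.0, -384.0], [623.0, -318.0], [589.0, -301.0]]
scene ((594.056396484375, -346.6485595703125), (77.30546569824219, 41.990421295166016), 63.58742141723633) [194 332] [229 346]
[[558.0, -372.0], [596.0, -391.0], [630.0, -321.0], [592.0, -303.0]]
seat [[0.52265975 0.02577297 0.074     ]] [[301.82398507 275.20849537]] [[335.4507495  258.33160595]]
tabdown [[0.51955949 0.01839812 0.1       ]] [[303.98059874 275.31945808]] [[332.66531884 250.92854465]]
handle [[0.5421427  0.02051011 0.32905243]] [[301.36584937 257.51961395]] [[340.71583626 179.22372277]]
knee [[ 0.66111433 -0.00097266  0.144     ]] [[310.92041893 227.33141153]] [[356.84423956 272.60610109]]
ra [ 0.49718078 -0.25970505  0.13      ]
rb [ 0.68981045 -0.40197979  0.13      ]
pot [ 0.35695219 -0.17865365  0.06      ]
meas [ 0.71112108 -0.19548458  0.2       ]
```

```bash
cat >> h.py <<'E'
from scipy.spatial.transform import Rotation as Ro
CASE=[.5445,.026,np.radians(67.2)]
def Rt(tilt,yaw=None,rev=1):
    # tool y = frame y, tool z = (sin t,0,-cos t) in the frame with that yaw
    yaw=CASE[2] if yaw is None else yaw
    t=np.radians(tilt);z=np.array([np.sin(t),0,-np.cos(t)]);y=np.array([0,1.,0]);L=np.c_[np.cross(y,z),y,z]
    return Ro.from_euler("z",yaw).as_matrix()@L
def go(pos,R):
    s=r.sense();R0=np.array(s["ee_rot"]);rv=Ro.from_matrix(R0.T@R).as_rotvec(degrees=True)/6
    d=R.T@(np.array(pos)-s["tcp_pos"])
    print("t",round(s["time_s"],2),"rot(6deg)",rv.round(2),"shift after rot, tool axes mm",(d*1e3).round(1),"world d",((np.array(pos)-s["tcp_pos"])*1e3).round(0),"| tcp",s["tcp_pos"].round(4),"F",np.round(s["wrist_force"],1),"w",round(s["gripper_width"]*87,1),"gf",round(s["gripper_force"],1))
def C(x,y,z): # case frame mm -> world m
    return casepts(CASE,[x/1e3,y/1e3,z/1e3])[0]
def back(pos,R,mm): return np.array(pos)-R[:,2]*mm/1e3
def incase():
    s=r.sense();c,n=np.cos(CASE[2]),np.sin(CASE[2]);d=s["tcp_pos"]-[CASE[0],CASE[1],0]
    print("tcp in case mm",np.round([(c*d[0]+n*d[1])*1e3,(-n*d[0]+c*d[1])*1e3,d[2]*1e3],1))
E
python3 - <<'E'
from h import *
R=Rt(20);T=back(C(-16,20,100),R,-8)
print(T,back(T,R,150));go(back(T,R,150),R)
print("handle px",proj("top",C(28,0,329)),proj("scene",C(28,0,329)), "ends",proj("top",[C(28,42,329),C(28,-42,329)]))
E
python3 -m handwheel '[[[0,0,0,0,0,-0.05,0.06],[0,0,0,0,0,-0.05,0.06],[0,0,0,0,0,-0.05,0.06],[0,0,0,0,0,-0.05,0.06],[0,0,0,0,0,-0.03,0.06]]]'
```

```text
[0.52092279 0.02152287 0.09248246] [ 0.50104207 -0.0257715   0.23343635]
t 0.1 rot(6deg) [ 2.6  -2.65 14.65] shift after rot, tool axes mm [ 422.5 -460.1 -166.4] world d [ 248. -597.   12.] | tcp [0.2528 0.571  0.2216] F [0.3 0.1 0.6] w 86.8 gf 0.0
handle px [[289.77407389 252.46397571]] [[355.29089778 178.42862033]] ends [[283.34015942 266.72544546]
 [296.15637569 238.31691105]]
time_s: 0.6
tcp_pos: [0.2533, 0.5714, 0.4571]
ee_rot: [[0.914, -0.405, 0.002], [-0.405, -0.914, 0.005], [-0.0, -0.006, -1.0]]
wrist_force: [0.3, 0.6, 0.7]
gripper_width: 0.709
gripper_force: 0.0
```

```bash
python3 -m handwheel '[[[0,0,0,0.0366,0.0308,0,0.06],[0,0,0,0.0366,0.0308,0,0.06],[0,0,0,0.0366,0.0308,0,0.06],[0,0,0,0.0366,0.0308,0,0.06],[0,0,0,0.0366,0.0308,0,0.06],[0,0,0,0.0366,0.0308,0,0.06],[0,0,0,0.0366,0.0308,0,0.06]]]' | head -2
python3 -m handwheel '[[[0,0,0,0.0303,0.0328,0,0.06],[0,0,0,0.0303,0.0328,0,0.06],[0,0,0,0.0303,0.0328,0,0.06],[0,0,0,0.0303,0.0328,0,0.06],[0,0,0,0.0303,0.0328,0,0.06],[0,0,0,0.0303,0.0328,0,0.06],[0,0,0,0.0303,0.0328,0,0.06]]]' | head -2
python3 -m handwheel '[[[0,0,1.33,0,0,0,0.06],[0,0,1.33,0,0,0,0.06],[0,0,1.33,0,0,0,0.06],[0,0,1.33,0,0,0,0.06],[0,0,1.33,0,0,0,0.06],[0,0,1.33,0,0,0,0.06],[0,0,1.33,0,0,0,0.06],[0,0,1.33,0,0,0,0.06],[0,0,1.33,0,0,0,0.06],[0,0,1.33,0,0,0,0.06],[0,0,1.33,0,0,0,0.06]]]' | head -3
python3 - <<'E'
from h import *
R=Rt(20);T=back(C(-16,20,100),R,-8)
go(back(T,R,120),R);print(r.sense()["joints"].round(1))
E
```

```text
time_s: 1.3
tcp_pos: [0.4002, 0.2686, 0.4523]
time_s: 2.0
tcp_pos: [0.501, -0.027, 0.4523]
time_s: 3.1
tcp_pos: [0.5008, -0.0251, 0.452]
ee_rot: [[-0.374, -0.927, -0.001], [-0.927, 0.374, 0.0], [0.0, 0.001, -1.0]]
t 3.1 rot(6deg) [ 0.03 -3.34  0.13] shift after rot, tool axes mm [ 75.2  -0.5 235.2] world d [   4.    9. -247.] | tcp [ 0.5008 -0.0251  0.452 ] F [ 0.2 -0.9  0.6] w 60.1 gf 0.0
[ 15.7   5.6  10.5  -0.  -94.9 -37.7]
```

```bash
python3 -m handwheel '[[[0,-1.11,0.043,0,0,0,0.06],[0,-1.11,0.043,0,0,0,0.06],[0,-1.11,0.043,0,0,0,0.06],[0,0,0,0.0125,0,0.039,0.06],[0,0,0,0.0125,0,0.039,0.06],[0,0,0,0.0125,0,0.039,0.06],[0,0,0,0.0125,0,0.039,0.06],[0,0,0,0.0125,0,0.039,0.06],[0,0,0,0.0125,0,0.039,0.06],[0,0,0,0,0,0,0.06]]]' | head -3
python3 - <<'E'
from h import *
R=Rt(20);T=back(C(-16,20,100),R,-8)
go(T,R)
a=snap("scene","s1.png");b=snap("top","t1.png")
s=r.sense();R=np.array(s["ee_rot"])
for n in("scene","top"):print(n,"tcp px",proj(n,s["tcp_pos"]).round(1),"fingers",[proj(n,s["tcp_pos"]+k*.03*R[:,1]).round(1).tolist() for k in(1,-1)])
x=cv2.resize(a[170:320,280:410],None,fx=3.8,fy=3.8,interpolation=2);y=cv2.resize(b[200:330,250:360],None,fx=4.3,fy=4.3,interpolation=2)[:570]
o=np.zeros((570,990,3),np.uint8);o[:x.shape[0],:x.shape[1]]=x;o[:y.shape[0],x.shape[1]:x.shape[1]+y.shape[1]]=y
print(x.shape,y.shape);o=cv2.resize(o,None,fx=.8,fy=.8);cv2.imwrite("pics/c3.png",o[:,:,::-1])
E
```

```text
time_s: 4.1
tcp_pos: [0.4998, -0.0158, 0.201]
ee_rot: [[-0.365, -0.924, 0.115], [-0.868, 0.382, 0.318], [-0.337, 0.016, -0.941]]
t 4.1 rot(6deg) [ 0.16 -0.05  0.  ] shift after rot, tool axes mm [ -2.9  -5.  116.5] world d [  21.   37. -109.] | tcp [ 0.4998 -0.0158  0.201 ] F [-0.4 -0.7  0.9] w 59.9 gf 0.0
scene tcp px [[318.3 218.3]] fingers [[[316.9, 211.3]], [[319.9, 225.5]]]
top tcp px [[315.2 276.6]] fingers [[[311.0, 286.2]], [[319.3, 267.1]]]
(570, 494, 3) (559, 473, 3)
```

View pics/c3.png

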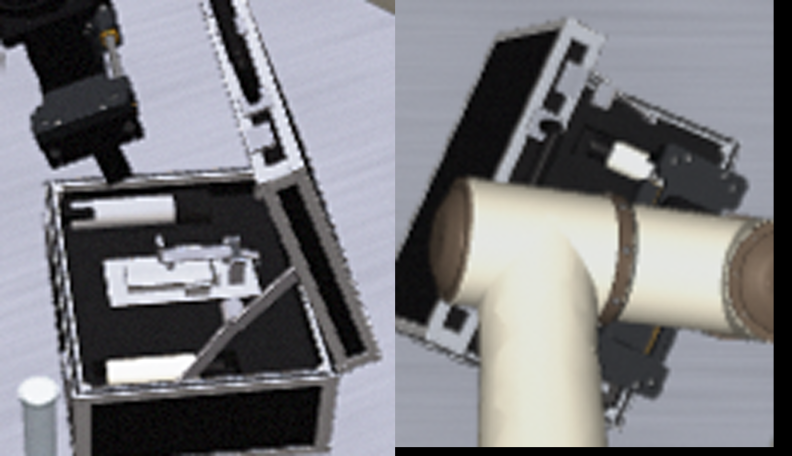

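Scene view: open gripper above the case front, finger tip at about (319.5,229) as predicted; clip tab at about (333,250), within 1–2 px of prediction. Descend and pinch.

```bash
python3 -m handwheel '[[[0.16,-0.05,0,-0.001,-0.0015,0.035,0.06],[0,0,0,-0.001,-0.0018,0.035,0.06],[0,0,0,-0.001,-0.0018,0.03,0.05],[0,0,0,0,0,0.0165,0.04],[0,0,0,0,0,0,0.03],[0,0,0,0,0,0,0.03]]]'
python3 - <<'E'
from h import *
R=Rt(20);T=back(C(-16,20,100),R,-8)
go(T,R);a=snap("scene","s2.png")
cv2.imwrite("pics/c4.png",cv2.resize(a[190:310,280:420],None,fx=5,fy=5,interpolation=2)[:,:,::-1])
E
```

```text
time_s: 4.8
tcp_pos: [0.5281, 0.0212, 0.1011]
ee_rot: [[-0.356, -0.922, 0.149], [-0.867, 0.386, 0.315], [-0.348, -0.017, -0.937]]
wrist_force: [-0.3, 0.1, -0.5]
gripper_width: 0.414
gripper_force: 0.0
t 4.8 rot(6deg) [-0.15  0.06  0.07] shift after rot, tool axes mm [5.3 6.7 7.3] world d [-7.  0. -9.] | tcp [0.5281 0.0212 0.1011] F [-0.3  0.1 -0.5] w 36.1 gf 0.0
```

View pics/c4.png

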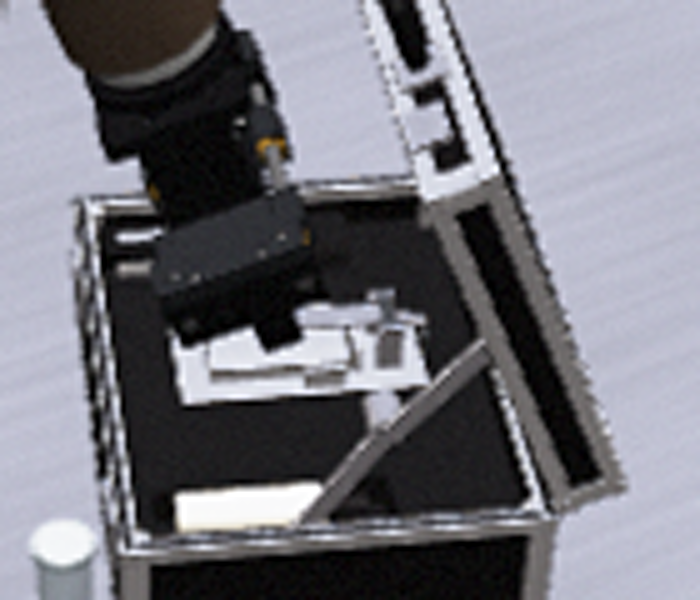

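The near finger is at px (335,258), beside the tab of the clip (arm visible behind it, to the right). Apply the small correction, then close.

```bash
python3 -m handwheel '[[[-0.15,0.06,0.07,0.005,0.0065,0.007,0.04],[0,0,0,0,0,0,0.04],[0,0,0,0,0,0,0.04],[0,0,0,0,0,0,0.04]]]' | head -2
python3 - <<'E'
from h import *
R=Rt(20);T=back(C(-16,20,100),R,-8);go(T,R)
E
```

```text
time_s: 5.25
tcp_pos: [0.5196, 0.0214, 0.0907]
t 5.25 rot(6deg) [ 0.03 -0.01 -0.02] shift after rot, tool axes mm [-1.2 -1.2 -1.5] world d [1. 0. 2.] | tcp [0.5196 0.0214 0.0907] F [-0.5  0.  -0.1] w 39.4 gf 0.0
```

```bash
python3 -m handwheel '[[[0,0,0,-0.001,-0.001,-0.0015,0.02],[0,0,0,0,0,0,0.005],[0,0,0,0,0,0,0.005],[0,0,0,0,0,0,0.005],[0,0,0,0,0,0,0.005]]]'
python3 - <<'E'
from h import *
incase();
for a in (.2,.4,.6,.75):
  x=-8+58-66*np.cos(a)+12*np.sin(a);z=74+14+66*np.sin(a)+12*np.cos(a);print(a,round(x,1),round(z,1))
E
```

```text
time_s: 5.75
tcp_pos: [0.5186, 0.0223, 0.0919]
ee_rot: [[-0.367, -0.922, 0.124], [-0.866, 0.387, 0.317], [-0.34, 0.009, -0.94]]
wrist_force: [-4.8, 2.8, 3.2]
gripper_width: 0.147
gripper_force: 30.0
tcp in case mm [-13.5  22.5  91.9]
0.2 -12.3 112.9
0.4 -6.1 124.8
0.6 2.3 135.2
0.75 9.9 141.8
```

```bash
python3 -m handwheel '[[[0,0,0,-0.004,0,-0.0055,0.005],[0,0,0,-0.004,0,-0.0055,0.005],[0,0,0,-0.005,0,-0.0045,0.005],[0,0,0,-0.005,0,-0.0045,0.005],[0,0,0,-0.0057,0,-0.0035,0.005],[0,0,0,-0.0057,0,-0.0035,0.005],[0,0,0,-0.0047,0,-0.0018,0.005],[0,0,0,-0.0047,0,-0.0018,0.005],[0,0,0,0,0,0,0.005],[0,0,0,0,0,0,0.005]]]'
python3 - <<'E'
from h import *
incase();a=snap("scene","s3.png")
cv2.imwrite("pics/c5.png",cv2.resize(a[190:310,280:420],None,fx=5,fy=5,interpolation=2)[:,:,::-1])
E
```

```text
time_s: 6.75
tcp_pos: [0.5286, 0.0458, 0.1342]
ee_rot: [[-0.366, -0.922, 0.124], [-0.866, 0.387, 0.316], [-0.339, 0.008, -0.941]]
wrist_force: [-7.2, 0.2, 0.2]
gripper_width: 0.142
gripper_force: 30.0
tcp in case mm [ 12.1  22.4 134.2]
```

View pics/c5.png

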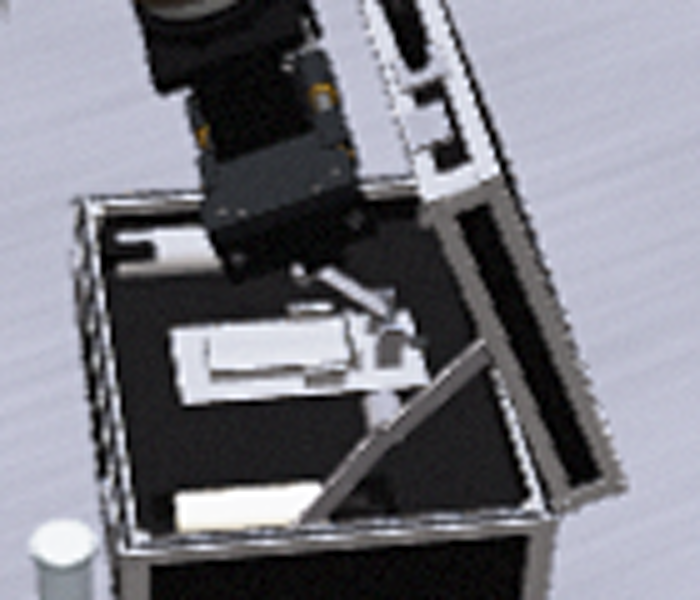

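Clip is up, arm from (343,245) to (358,250). The seat's top is clear now: corners at about px (322,257), (349,254), (351,261) and (322.5,264). The stay is still locked.

```bash
python3 -m handwheel '[[[0,0,0,0,0,0,0.04],[0,0,0,0,0,0,0.04],[0,0,0,0.005,0,-0.03,0.05],[0,0,0,0.01,0,-0.05,0.06],[0,0,0,0.01,0,-0.05,0.06],[0,0,0,0.01,0,-0.05,0.06],[0,0,0,0.0,0,-0.03,0.06]]]'|head -2
python3 - <<'E'
from h import *
q=[onz("scene",(280+x/5,190+y/5),.074) for x,y in((208,338),(345,320),(354,357),(211,373))]
c,s=np.cos(CASE[2]),np.sin(CASE[2])
for w in q:
  d=w-[CASE[0],CASE[1],0];print((np.array([c*d[0]+s*d[1],-s*d[0]+c*d[1]])*1e3).round(1), "expect seat corners x -45/29, y 37/3")
yaw=np.radians(63.7)
R=Rt(30,yaw);cell=np.array([.5917,-.3445,.030]);ax=np.array([np.cos(yaw),np.sin(yaw),0])
T=cell-.028*ax+[0,0,-.005]
print("T",T);go(back(T,R,0)+[0,0,.15],R);print(r.sense()["joints"].round(0))
# bottle shoulder check: rows of dark body in scene
for nm,(px) in(("ra",(.499,-.262)),("rb",(.692,-.404))):
  print(nm,[proj("scene",[px[0],px[1],z]).round(0)[0].tolist() for z in(0,.06,.08,.1,.132)])
E
```

```text
time_s: 7.5
tcp_pos: [0.4934, -0.052, 0.3231]
[-44.6  27. ] expect seat corners x -45/29, y 37/3
[29.7 33.7] expect seat corners x -45/29, y 37/3
[29.5  3.4] expect seat corners x -45/29, y 37/3
[-46.4  -1. ] expect seat corners x -45/29, y 37/3
T [ 0.57929401 -0.36960162  0.025     ]
t 7.5 rot(6deg) [ 0.17 -1.66  0.53] shift after rot, tool axes mm [ 287.7 -217.7    4.9] world d [  86. -318. -148.] | tcp [ 0.4934 -0.052   0.3231] F [ 1.2 -0.3  0.5] w 57.4 gf 0.0
[  0.   4.  -4. -19. -74. -19.]
ra [[232.0, 311.0], [230.0, 294.0], [229.0, 288.0], [228.0, 282.0], [227.0, 272.0]]
rb [[204.0, 391.0], [201.0, 374.0], [199.0, 368.0], [198.0, 362.0], [196.0, 352.0]]
```

```bash
python3 - <<'E'
import cv2
b=cv2.imread("pics/scene0.png")
cv2.imwrite("pics/c6.png",cv2.resize(b[265:410,140:260],None,fx=4.1,fy=4.1,interpolation=cv2.INTER_CUBIC))
E
```

View pics/c6.png

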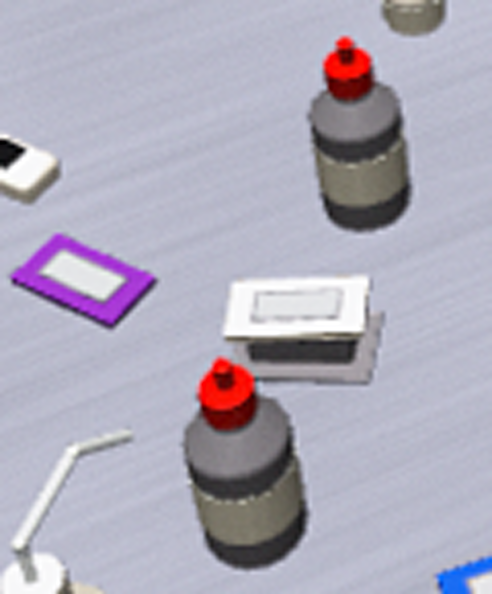

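The picture shows the white cell on its block between the bottles: cell corners at full px about (195,334), (230,333), (229,345) and (195,347). The bottles taper above about 75 mm, so a 30° lean clears them. The cell heights agree across the two views with its underside at 28 mm.

```bash
cat >> h.py <<'E'
cy=np.radians(63.7);CELL=np.array([.590,-.3443,.028]);AX=np.array([np.cos(cy),np.sin(cy),0]);RC=Rt(30,cy);TC=CELL-.028*AX+[0,0,-.005]
E
python3 -m handwheel '[[[0.06,-0.55,0.18,0,0,0,0.06],[0.06,-0.55,0.18,0,0,0,0.06],[0.05,-0.55,0.17,0,0,0,0.06],[0,0,0,0.036,-0.027,0,0.06],[0,0,0,0.036,-0.027,0,0.06],[0,0,0,0.036,-0.027,0,0.06],[0,0,0,0.036,-0.027,0,0.06],[0,0,0,0.036,-0.027,0,0.06],[0,0,0,0.036,-0.027,0,0.06],[0,0,0,0.036,-0.027,0,0.06],[0,0,0,0.036,-0.027,0,0.06],[0,0,0,0,0,0,0.06]]]'|head -2
python3 - <<'E'
from h import *
go(TC+[0,0,.13],RC)
E
```

```text
time_s: 8.7
tcp_pos: [0.5742, -0.3736, 0.1659]
t 8.7 rot(6deg) [ 0.1  -0.05 -0.09] shift after rot, tool axes mm [ 1.9 -1.2 13.8] world d [  3.   4. -13.] | tcp [ 0.5742 -0.3736  0.1659] F [-0.4  1.5 -0.7] w 59.9 gf 0.0
```

```bash
python3 -m handwheel '[[[0.1,-0.05,-0.09,0.015,-0.001,0.028,0.06],[0,0,0,0.015,0,0.028,0.06],[0,0,0,0.015,0,0.028,0.06],[0,0,0,0.015,0,0.028,0.06],[0,0,0,0.006,0,0.012,0.06],[0,0,0,0,0,0,0.06],[0,0,0,0,0,0,0.06]]]'|grep -v ee
python3 - <<'E'
from h import *
go(TC,RC)
E
```

```text
time_s: 9.4
tcp_pos: [0.5781, -0.3654, 0.0331]
wrist_force: [0.0, -0.4, -0.2]
gripper_width: 0.687
gripper_force: 0.0
t 9.4 rot(6deg) [-0.03  0.    0.08] shift after rot, tool axes mm [ 8.3 -1.3  6.8] world d [ -1.  -4. -10.] | tcp [ 0.5781 -0.3654  0.0331] F [ 0.  -0.4 -0.2] w 59.7 gf 0.0
```

```bash
python3 -m handwheel '[[[0,0,0.08,0.008,-0.0013,0.0068,0.06],[0,0,0,0,0,0,0.06],[0,0,0,0,0,0,0.045],[0,0,0,0,0,0,0.03],[0,0,0,0,0,0,0.03],[0,0,0,0,0,0,0.03],[0,0,0,0,0,0,0.03]]]'|grep -v ee
python3 - <<'E'
from h import *
go(TC,RC);cams.capture
a=snap("scene","s4.png")
cv2.imwrite("pics/c7.png",cv2.resize(a[270:400,140:270],None,fx=4,fy=4,interpolation=2)[:,:,::-1])
E
```

```text
time_s: 10.1
tcp_pos: [0.5767, -0.3683, 0.0216]
wrist_force: [0.1, -0.5, 0.6]
gripper_width: 0.456
gripper_force: 30.0
t 10.1 rot(6deg) [ 0.    0.02 -0.02] shift after rot, tool axes mm [-0.2 -1.3 -1.5] world d [ 1. -1.  1.] | tcp [ 0.5767 -0.3683  0.0216] F [ 0.1 -0.5  0.6] w 39.6 gf 30.0
```

View pics/c7.png

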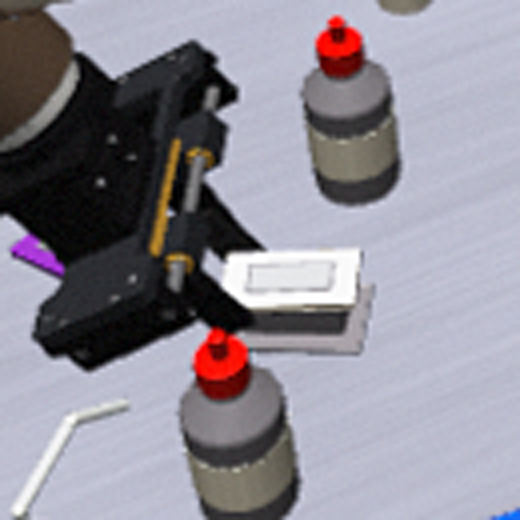

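The cell is gripped across its width at its near end (39.6 mm, 30 N); its far edge is at px (230,332)–(229,346), and both bottles are untouched. I'll regrip 4 mm higher for foam clearance at the seat.

```bash
python3 -m handwheel '[[[0,0,0,0,0,0,0.046],[0,0,0,-0.002,0,-0.0035,0.046],[0,0,0,0,0,0,0.046],[0,0,0,0,0,0,0.03],[0,0,0,0,0,0,0.03],[0,0,0,0,0,0,0.03]]]'|grep -v ee
python3 - <<'E'
from h import *
s=r.sense();im=snap("scene","s5.png")
for u in((230,332.5),(229.2,346),(229.6,339.3)):
    print("end edge rel tcp along AX", ((onz("scene",u,.035)-s["tcp_pos"])@AX*1e3).round(1), "(66 if gripped at -28)")
g=im[310:360,190:240].min(2)  # white mask extents
m=np.uint8(g>190)*255;c=max(cv2.findContours(m,0,2)[0],key=cv2.contourArea).reshape(-1,2)+[190,310];print(c.max(0))
q=np.array([(onz("scene",u,.035)-s["tcp_pos"])@AX for u in c])*1e3;print("max along",np.sort(q)[-8:].round(1))
CASE[2];R=Rt(30);go(C(-66,22.7,160),R)
E
```

```text
time_s: 10.75
tcp_pos: [0.5765, -0.3682, 0.0254]
wrist_force: [-0.1, -0.3, 0.8]
gripper_width: 0.451
gripper_force: 30.0
end edge rel tcp along AX 66.5 (66 if gripped at -28)
end edge rel tcp along AX 67.9 (66 if gripped at -28)
end edge rel tcp along AX 67.2 (66 if gripped at -28)
[232 346]
max along [65.3 65.3 67.8 67.8 69.6 69.9 69.9 72.2]
t 10.8 rot(6deg) [-0.29  0.02 -0.52] shift after rot, tool axes mm [-314.1  205.    25.9] world d [-79. 342. 135.] | tcp [ 0.5765 -0.3682  0.0253] F [-0.1 -0.9  0.7] w 39.7 gf 30.0
```

```bash
python3 -m handwheel '[[[0,0,0,-0.01,0,-0.0173,0.03],[0,0,0,-0.02,0,-0.0346,0.03],[0,0,0,-0.02,0,-0.0346,0.03],[0,0,0,-0.02,0,-0.0346,0.03],[-0.15,0,-0.26,0,0,0,0.03],[-0.14,0.02,-0.26,0,0,0,0.03]]]'|grep -v ee
python3 - <<'E'
from h import *
R=Rt(30);go(C(-67,22.7,150),R)
E
```

```text
time_s: 11.4
tcp_pos: [0.577, -0.3689, 0.1684]
wrist_force: [-0.4, -0.2, -1.0]
gripper_width: 0.451
gripper_force: 30.0
t 11.4 rot(6deg) [-0.03 -0.01  0.03] shift after rot, tool axes mm [-237.1  205.7  158.1] world d [-79. 342. -18.] | tcp [ 0.577  -0.3689  0.1684] F [-0.4 -0.2 -1. ] w 39.3 gf 30.0
```

```bash
python3 -m handwheel '[[[0,0,0,-0.0296,0.0257,0.0198,0.03],[0,0,0,-0.0296,0.0257,0.0198,0.03],[0,0,0,-0.0296,0.0257,0.0198,0.03],[0,0,0,-0.0296,0.0257,0.0198,0.03],[0,0,0,-0.0296,0.0257,0.0198,0.03],[0,0,0,-0.0296,0.0257,0.0198,0.03],[0,0,0,-0.0296,0.0257,0.0198,0.03],[0,0,0,-0.0296,0.0257,0.0198,0.03],[0,0,0,0,0,0,0.03],[0,0,0,0,0,0,0.03]]]'|grep -v ee
python3 - <<'E'
from h import *
R=Rt(30);go(C(-67,22.7,150),R);go(C(-67,22.7,76),R)
im=snap("scene","s6.png");b=snap("top","t6.png")
# white cell blob and its extents in the case frame
s=r.sense();z=s["tcp_pos"][2]+.0096
m=np.uint8((im.min(2)>195))*255;m[:, :300]=0;m[:,360:]=0;m[:200]=0;m[265:]=0
for c in cv2.findContours(m,0,2)[0]:
  if cv2.contourArea(c)>40:
    q=np.array([onz("scene",u,z) for u in c.reshape(-1,2)])[:,:2];rc=cv2.minAreaRect((q*1e3).astype(np.float32));d=np.array(rc[0])/1e3-CASE[:2];k,n=np.cos(CASE[2]),np.sin(CASE[2])
    print(cv2.boundingRect(c),rc,"case",[(k*d[0]+n*d[1])*1e3,(-n*d[0]+k*d[1])*1e3])
x=cv2.resize(im[190:310,280:420],None,fx=5,fy=5,interpolation=2);cv2.imwrite("pics/c8.png",x[:,:,::-1])
E
```

```text
time_s: 12.4
tcp_pos: [0.4966, -0.0259, 0.146]
wrist_force: [-0.0, 0.5, 0.1]
gripper_width: 0.453
gripper_force: 30.0
t 12.4 rot(6deg) [ 0.02 -0.01  0.01] shift after rot, tool axes mm [-1.5 -1.3 -3.8] world d [ 1. -1.  4.] | tcp [ 0.4966 -0.0259  0.146 ] F [-0.   0.5  0.1] w 39.4 gf 30.0
t 12.4 rot(6deg) [ 0.02 -0.01  0.01] shift after rot, tool axes mm [35.5 -1.3 60.3] world d [  1.  -1. -70.] | tcp [ 0.4966 -0.0259  0.146 ] F [-0.   0.5  0.1] w 39.4 gf 30.0
(315, 254, 35, 11) ((601.0452270507812, -33.53847122192383), (82.2807846069336, 31.748666763305664), 68.09504699707031) case [np.float64(-32.97416589975313), np.float64(-75.199046808346)]
(315, 229, 25, 11) ((511.7379150390625, 4.785377502441406), (60.70700454711914, 41.5224609375), 60.92913818359375) case [np.float64(-32.252797322390975), np.float64(21.981162016198635)]
```

```bash
python3 -m handwheel '[[[0,0,0,0.009,-0.001,0.015,0.03],[0,0,0,0.009,0,0.015,0.03],[0,0,0,0.009,0,0.015,0.03],[0,0,0,0.0085,0,0.0153,0.03],[0,0,0,0,0,0,0.03],[0,0,0,0,0,0,0.03]]]'|grep -v ee
python3 - <<'E'
from h import *
R=Rt(30);go(C(-67,23,73),R);incase()
E
```

```text
time_s: 13.1
tcp_pos: [0.4984, -0.0288, 0.0762]
wrist_force: [1.0, 0.9, 0.8]
gripper_width: 0.451
gripper_force: 30.0
t 13.1 rot(6deg) [ 0.   -0.01 -0.02] shift after rot, tool axes mm [0.4 1.7 3.5] world d [-1.  2. -3.] | tcp [ 0.4984 -0.0288  0.0762] F [1.  0.9 0.8] w 39.3 gf 30.0
tcp in case mm [-68.4  21.3  76.2]
```

```bash
python3 -m handwheel '[[[0,0,0,0.001,0.0017,0.002,0.03],[0,0,0,0.001,0,0.0018,0.03],[0,0,0,0,0,0,0.03],[0,0,0,0,0,0,0.03]]]'|grep -v ee
python3 - <<'E'
from h import *
incase()
E
python3 -m handwheel '[[[0,0,0,0.0005,0,0.0009,0.03],[0,0,0,0,0,0,0.03],[0,0,0,0,0,0,0.03]]]'|grep -v ee
python3 - <<'E'
from h import *
incase()
E
```

```text
time_s: 13.5
tcp_pos: [0.4966, -0.0268, 0.0726]
wrist_force: [-1.2, 0.6, 0.8]
gripper_width: 0.448
gripper_force: 30.0
tcp in case mm [-67.2  23.7  72.6]
time_s: 13.8
tcp_pos: [0.4966, -0.0267, 0.0713]
wrist_force: [-0.2, 0.5, 0.4]
gripper_width: 0.449
gripper_force: 30.0
tcp in case mm [-67.2  23.7  71.3]
```

```bash
for i in 1 2; do python3 -m handwheel '[[[0,0,0,0.0005,0,0.0009,0.03],[0,0,0,0,0,0,0.03],[0,0,0,0,0,0,0.03]]]'|grep -v ee; done
python3 - <<'E'
from h import *
incase()
E
```

```text
time_s: 14.1
tcp_pos: [0.4967, -0.0268, 0.0708]
wrist_force: [-1.8, 0.5, 5.2]
gripper_width: 0.448
gripper_force: 30.0
time_s: 14.4
tcp_pos: [0.4967, -0.0268, 0.0703]
wrist_force: [-2.9, -1.1, 8.3]
gripper_width: 0.454
gripper_force: 30.0
tcp in case mm [-67.2  23.6  70.3]
```

```bash
python3 -m handwheel '[[[0,0,0,-0.0004,0,-0.0007,0.03],[0,0,0,-0.0035,0,0.002,0.03],[0,0,0,-0.0035,0,0.002,0.03],[0,0,0,-0.0035,0,0.002,0.03],[0,0,0,0,0,0,0.03]]]'|grep -v ee
python3 - <<'E'
from h import *
incase()
E
python3 -m handwheel '[[[0,0,0,-0.0035,0,0.002,0.03],[0,0,0,-0.0035,0,0.002,0.03],[0,0,0,-0.0035,0,0.002,0.03],[0,0,0,0,0,0,0.03],[0,0,0,0,0,0,0.03]]]'|grep -v ee
python3 - <<'E'
from h import *
incase()
E
```

```text
time_s: 14.9
tcp_pos: [0.5023, -0.0159, 0.071]
wrist_force: [-1.9, -2.3, 8.2]
gripper_width: 0.456
gripper_force: 30.0
tcp in case mm [-54.9  22.7  71. ]
time_s: 15.4
tcp_pos: [0.5071, -0.0047, 0.0711]
wrist_force: [-1.0, -1.4, 7.4]
gripper_width: 0.455
gripper_force: 30.0
tcp in case mm [-42.8  22.6  71.1]
```

```bash
for i in 1 2 3; do python3 -m handwheel '[[[0,0,0,-0.0022,0,0.0013,0.03],[0,0,0,0,0,0,0.03],[0,0,0,0,0,0,0.03]]]'|grep -E "tcp|wrist"; done
python3 - <<'E'
from h import *
incase()
E
```

```text
tcp_pos: [0.508, -0.0026, 0.0711]
wrist_force: [-2.1, -2.2, 8.4]
tcp_pos: [0.5089, -0.0004, 0.0711]
wrist_force: [-1.8, -3.8, 8.4]
tcp_pos: [0.5097, 0.0014, 0.0711]
wrist_force: [-3.4, -5.2, 9.5]
tcp in case mm [-36.2  22.6  71.1]
```

```bash
for i in 1 2; do python3 -m handwheel '[[[0,0,0,-0.0017,0,0.001,0.03],[0,0,0,0,0,0,0.03],[0,0,0,0,0,0,0.03]]]'|grep -E "tcp|wrist"; done
python3 - <<'E'
from h import *
incase()
im=snap("scene","s7.png");s=r.sense()
m=np.uint8((im.min(2)>195))*255;m[:, :310]=0;m[:,375:]=0;m[:225]=0;m[285:]=0
z=.081;k,n=np.cos(CASE[2]),np.sin(CASE[2])
for c in cv2.findContours(m,0,2)[0]:
  if cv2.contourArea(c)>40:
    q=np.array([onz("scene",u,z) for u in c.reshape(-1,2)])[:,:2];rc=cv2.minAreaRect((q*1e3).astype(np.float32));d=np.array(rc[0])/1e3-CASE[:2]
    print(cv2.boundingRect(c),rc[1:],"case",np.round([(k*d[0]+n*d[1])*1e3,(-n*d[0]+k*d[1])*1e3],1))
E
```

```text
tcp_pos: [0.5097, 0.0015, 0.0711]
wrist_force: [-5.8, -11.2, 12.7]
tcp_pos: [0.5098, 0.0016, 0.0711]
wrist_force: [-10.0, -17.6, 16.0]
tcp in case mm [-35.9  22.5  71.1]
(327, 251, 38, 17) ((94.61727905273438, 64.35123443603516), 60.90336608886719) case [15.2  7. ]
(322, 235, 15, 6) ((38.818538665771484, 22.33014678955078), 60.9380989074707) case [-14.8 101.4]
```

```bash
python3 -m handwheel '[[[0,0,0,0.0015,0,-0.0013,0.03],[0,0,0,0.0008,0,-0.0012,0.03],[0,0,0,0,0,0,0.03],[0,0,0,0,0,0,0.05],[0,0,0,0,0,0,0.05],[0,0,0,0,0,0,0.05]]]'|grep -v ee
python3 -m handwheel '[[[0,0,0,0,0,-0.01,0.05],[0,0,0,0,0,-0.03,0.05],[0,0,0,0,0,-0.05,0.05],[0,0,0,0,0,-0.05,0.05],[0,0,0,0,0,-0.02,0.05],[0,0,0,0,0,0,0.05]]]'|grep -v ee
python3 - <<'E'
from h import *
CASE0=CASE
im=snap("scene","s8.png")
m=np.uint8((im.min(2)>195))*255;m[:, :310]=0;m[:,375:]=0;m[:225]=0;m[285:]=0
z=.081;k,n=np.cos(CASE[2]),np.sin(CASE[2])
x=cv2.resize(im[170:310,280:420],None,fx=4.2,fy=4.2,interpolation=2);cv2.imwrite("pics/c9.png",x[:,:,::-1])
R=Rt(20)
# tab at .95
a=.95;tx=50-66*np.cos(a)+12*np.sin(a);tz=88+66*np.sin(a)+12*np.cos(a);print(tx,tz)
T=back(C(tx,22.7,tz),R,-8);go(back(T,R,60),R);incase()
E
```

```text
time_s: 17.55
tcp_pos: [0.509, 0.0037, 0.0705]
wrist_force: [-0.6, -0.3, 0.1]
gripper_width: 0.561
gripper_force: 0.0
time_s: 18.15
tcp_pos: [0.4794, -0.0721, 0.2135]
wrist_force: [0.0, 0.1, -0.5]
gripper_width: 0.574
gripper_force: 0.0
21.36990215285617 148.66562038966526
t 18.2 rot(6deg) [-0.03  1.67 -0.  ] shift after rot, tool axes mm [-106.7   -0.6   53.4] world d [ 46. 109. -14.] | tcp [ 0.4785 -0.071   0.2112] F [ 0.3  0.9 -1.1] w 50.3 gf 0.0
tcp in case mm [-115.    23.3  211.2]
```

View pics/c9.png

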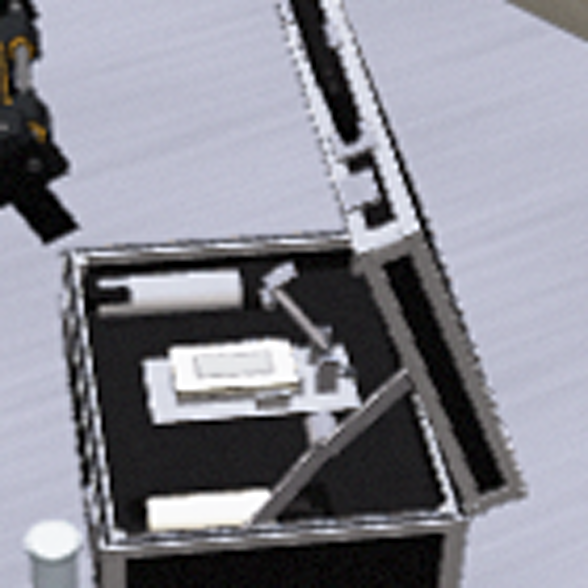

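The cell lies flat on its seat against the back stop. The clip stands up with its tab at px (347,235), and the stay is straight with the lid up. Next I pinch the tab and swing it down.

```bash
python3 -c "
from h import *
print(proj('scene',C(21.4,22.7,148.7)))"
python3 -m handwheel '[[[-0.01,0.84,0,0,0,0,0.05],[-0.01,0.83,0,0,0,0,0.05],[0,0,0,-0.036,0,0.018,0.05],[0,0,0,-0.036,0,0.018,0.05],[0,0,0,-0.035,-0.0006,0.017,0.05],[0,0,0,0,0,0.025,0.05],[0,0,0,0,0,0.025,0.05],[0,0,0,0,0,0.007,0.04],[0,0,0,0,0,0,0.04],[0,0,0,0,0,0,0.04]]]'|grep -v ee
python3 - <<'E'
from h import *
R=Rt(20);T=back(C(21.4,22.7,148.7),R,-8);go(T,R)
E
```

```text
[[347.70886767 234.52251463]]
time_s: 19.2
tcp_pos: [0.5323, 0.0565, 0.1429]
wrist_force: [0.9, -0.9, 0.1]
gripper_width: 0.473
gripper_force: 0.0
t 19.2 rot(6deg) [ 0.02 -0.01  0.  ] shift after rot, tool axes mm [-0.1 -0.4  1.9] world d [ 1.  1. -2.] | tcp [0.5323 0.0565 0.1429] F [ 0.9 -0.9  0.1] w 41.2 gf 0.0
```

```bash
python3 -m handwheel '[[[0,0,0,0,0,0.001,0.005],[0,0,0,0,0,0,0.005],[0,0,0,0,0,0,0.005],[0,0,0,0,0,0,0.005]]]'|grep -v ee
python3 -m handwheel '[[[0,0,0,0.0066,0,0.0013,0.005],[0,0,0,0.0066,0,0.0013,0.005],[0,0,0,0.0047,0,0.0018,0.005],[0,0,0,0.0047,0,0.0018,0.005],[0,0,0,0.0057,0,0.0035,0.005],[0,0,0,0.0057,0,0.0035,0.005],[0,0,0,0.0037,0,0.0034,0.005],[0,0,0,0.0037,0,0.0034,0.005],[0,0,0,0.0033,0,0.0038,0.005],[0,0,0,0.0033,0,0.0038,0.005],[0,0,0,0,0,0,0.005],[0,0,0,0,0,0,0.005]]]'|grep -v ee
python3 -c "
from h import *
incase()"
```

```text
time_s: 19.6
tcp_pos: [0.5323, 0.0568, 0.1422]
wrist_force: [0.3, 0.5, 0.4]
gripper_width: 0.181
gripper_force: 0.0
time_s: 20.8
tcp_pos: [0.5186, 0.0236, 0.0992]
wrist_force: [3.1, -3.5, 1.6]
gripper_width: 0.151
gripper_force: 30.0
tcp in case mm [-12.2  23.   99.2]
```

```bash
python3 -m handwheel '[[[0,0,0,0.0015,0,0.003,0.005],[0,0,0,0,0,0,0.04],[0,0,0,0,0,0,0.04],[0,0,0,0,0,-0.02,0.04],[0,0,0,0,0,-0.05,0.04],[0,0,0,0,0,-0.05,0.02],[0,0,0,0.02,0,-0.03,0.0],[0,0,0,0.02,0,0,0.0],[0,0,0,0,0,0,0.0]]]'|grep -v ee
python3 - <<'E'
from h import *
im=snap("scene","s9.png");a=cv2.imread("pics/scene0.png")[:,:,::-1]
# bright-patch (clip tab/arm) check: compare against predicted tab px down (angle .03) and up
for nm,P in(("down",C(-16+.4,22.7,102)),("up",C(21.4,22.7,148.7))):
  u=proj("scene",P)[0];print(nm,u.round(1));x,y=u.round().astype(int);print(im[y-4:y+5,x-4:x+5].min(2))
R=Rt(20);go(C(-10,-118,175),R);incase()
E
```

```text
time_s: 21.7
tcp_pos: [0.4818, -0.0585, 0.2228]
wrist_force: [0.2, 1.1, -0.5]
gripper_width: 0.181
gripper_force: 0.0
down [332.9 249.7]
[[ 31  23  64  91  45  29  31  31  29]
 [ 29  24 125 201 101  21  28  33  27]
 [ 29  23  70 143 140  21  32  30  28]
 [ 27  26  69 147 157  19  32  29  25]
 [ 22  27  41  81  86  11  26  31  38]
 [ 43  49  49  72  90  80  89  91 113]
 [171 187 143  56 133 195 189 190 189]
 [255 255 249  59 131 192 188 186 188]
 [225 230 217  84 136 182 181 179 176]]
up [347.7 234.5]
[[ 6  5  6  8  9  6  8  5  9]
 [15 22 23 27 16 12  4  3  7]
 [29 30 31 34 24 10  8  9  9]
 [30 28 31 30 24 19 18 14 18]
 [28 30 27 31 32 30 33 32 33]
 [31 31 31 31 30 30 27 31 31]
 [31 30 31 31 27 27 27 29 30]
 [28 27 26 27 30 32 33 29 30]
 [26 32 24 27 27 25 28 32 28]]
t 21.75 rot(6deg) [ 0.05 -0.   -0.02] shift after rot, tool axes mm [ -69.7 -142.8   75.9] world d [167.  29. -47.] | tcp [ 0.4823 -0.0579  0.2225] F [-0.4 -0.1 -0.6] w 12.1 gf 0.0
tcp in case mm [-101.5   24.8  222.5]
```

Clip is down again: the tab shows at px (332,248) and nothing at the raised spot. Now the knee.

```bash
python3 -m handwheel '[[[0,-1.4,0,0,0,0,0.0],[0,-1.4,0,0,0,0,0.0],[0,-1.36,0,0,0,0,0.0],[0,0,0,0,0,0,0.0]]]'|grep -v ee
python3 - <<'E'
from h import *
R=Rt(45);go(C(13-32,-108,149+32),R);incase()
im=cv2.imread("pics/s9.png");print(proj("scene",C(21,-115.5,144)),proj("scene",C(21,-118,144)))
u=proj("scene",C(21,-115.5,144))[0].round().astype(int);print(im[u[1]-7:u[1]+8,u[0]-8:u[0]+9].min(2))
E
```

```text
time_s: 22.15
tcp_pos: [0.4828, -0.0597, 0.2204]
wrist_force: [-0.6, -0.1, -0.6]
gripper_width: 0.008
gripper_force: 0.0
t 22.15 rot(6deg) [ 0.04  0.01 -0.11] shift after rot, tool axes mm [ -31.5 -131.7   87.1] world d [154.  26. -39.] | tcp [ 0.4828 -0.0597  0.2204] F [-0.6 -0.1 -0.6] w 0.7 gf 0.0
tcp in case mm [-102.9   23.7  220.4]
[[356.94455778 271.88811461]] [[357.13159272 272.59762927]]
[[192 231 224 223 221 219 222 221 220 221 220 219 219 222 221 216 154]
 [199 226 224 225 226 227 225 220 219 220 217 218 216 210 209 213 191]
 [219 214 212 218 226 225 223 212 202 192 172 163 134  61  62  84 137]
 [ 61  54  24  25  71 114 142 190 181 133  36  14  18  26  67 122 129]
 [ 20  26  24  52 126 183 188 192 192 181 121  19  29  73 117 110  91]
 [ 28  28  23  83 159 178 187 192 191 191 160  54  88 111 106  88  84]
 [ 30  27  24  60 134 177 186 189 191 191 167 139 149  96  90  85  87]
 [ 28  25  27  48 124 179 183 189 192 176 176 188  80  88  90  85  76]
 [ 29  31  28  32 101 180 180 181 186 192 156  73  86  91  86  73  47]
 [ 30  26  31  25  94 168 170 141 146 154  71  86  91  87  75  47  26]
 [ 29  32  29  26  73 128 108 124 146  74  86  88  89  75  37  28  26]
 [ 34  28  28  21  60 103  78  71  87  89  91  91  67  37  27  29  28]
 [ 31  26  26  54 104 109  88  85  87  88  96  81  21  22  29  27  29]
 [ 31  20  59 128 142  80  85  87  88  71  59  38  28  28  26  33  31]
 [ 24  39 128 177  83  92  86  85  78  27  24  29  31  27  33  28  28]]
```

```bash
python3 -m handwheel '[[[0.04,0,-0.1,-0.008,-0.033,0.022,0.0],[0,0,0,-0.008,-0.033,0.022,0.0],[0,0,0,-0.008,-0.033,0.022,0.0],[0,0,0,-0.0075,-0.0327,0.021,0.0],[0,0,0,0,0,0,0.0],[0,0,0,0,0,0.015,0.0],[0,0,0,0,0,0.008,0.0],[0,0,0,0,0,0,0.0],[0,0,0,0,0,0,0.0]]]'|grep -v ee
python3 - <<'E'
from h import *
R=Rt(45);go(C(13,-108,149),R);incase()
E
```

```text
time_s: 23.05
tcp_pos: [0.6437, -0.0163, 0.1688]
wrist_force: [-0.9, -0.5, 0.0]
gripper_width: 0.009
gripper_force: 0.0
t 23.05 rot(6deg) [-0.02 -0.02  0.09] shift after rot, tool axes mm [ 4.4 -0.1 23.5] world d [  5.  12. -20.] | tcp [ 0.6437 -0.0163  0.1688] F [-0.9 -0.5  0. ] w 0.8 gf 0.0
tcp in case mm [  -0.5 -107.9  168.8]
```

```bash
python3 -m handwheel '[[[0,0,0.09,0.0044,0,0.012,0.0],[0,0,0,0,0,0.012,0.0],[0,0,0,0,0,0,0.0],[0,0,0,0,0,0,0]]]'|grep -E "tcp|wrist"
for i in 1 2 3; do python3 -m handwheel '[[[0,0,0,0,0,0.0035,0.0],[0,0,0,0,0,0.0035,0.0],[0,0,0,0,0,0,0]]]'|grep -E "tcp|wrist"; done
python3 - <<'E'
from h import *
im=snap("scene","s10.png");incase();print(proj("scene",r.sense()["tcp_pos"]))
a=cv2.imread("pics/s9.png")[:,:,::-1]
# lid free edge / far corner shift between the frames: patch around lid top-left
t=cv2.cvtColor(a[160:215,340:385],cv2.COLOR_RGB2GRAY);g=cv2.cvtColor(im,cv2.COLOR_RGB2GRAY)[140:240,310:420]
m=cv2.matchTemplate(g,t,cv2.TM_CCOEFF_NORMED);_,v,_,l=cv2.minMaxLoc(m);print("lid patch",v,l[0]+310-340,l[1]+140-160)
E
```

```text
tcp_pos: [0.6496, -0.0037, 0.1477]
wrist_force: [0.0, 0.5, 1.2]
tcp_pos: [0.6519, 0.0009, 0.1434]
wrist_force: [0.1, -0.2, 0.1]
tcp_pos: [0.6537, 0.0055, 0.1381]
wrist_force: [-0.1, -0.2, 0.3]
tcp_pos: [0.6555, 0.0101, 0.133]
wrist_force: [-0.5, 0.4, 0.2]
tcp in case mm [  28.1 -108.4  132.9]
[[359.14995458 273.18881988]]
lid patch 0.7575200200080872 -4 2
```

```bash
python3 - <<'E'
import cv2,numpy as np
from h import proj,C
for f in("s9","s10"):
    g=cv2.imread(f"pics/{f}.png").min(2)[250:300,332:396]
    print(f);print("\n".join("".join(" .:-=+*#%@"[min(9,v//24)] for v in r_) for r_ in g))
print(proj("scene",C(-20,-115.5,80)))
E
```

```text
s9
-- ...::::-=--::::----=---:. ..........  :===-:      :======%%##
-----=++#*#@%%****#%%%%#---.:. ......... .-===:       :===--*#%#
:+%###################%#=--=++::. ....... :===-       :-=====*##
:+%#######%#############=:-+##**-.. ..... .====:       :===-=%#%
-+########%%%%####***+===-==+**##:.......  :====       :=====*##
#++=-++++*#**%%@@@*##*-=+**###+:-......... :====:       :====:*#
@@*=+%@@@@@@@@@@@@@@%*==+:::=%%:-:........ :=====.      :=====*#
@@@==#@@@@@@%@@@@@@@@@%*----+%%=:........  :=====:      .===++*#
@@@#%@%%%%%%%@@@@@%%@@%*----*@%=..........:+#====:       :===-=#
%%%%%@@@@@@@@@@@@@@%%@%=----*@%*.........-+*:-===-       :====-+
@@@@@@@@@@@@@@@@@@@*#@%+----*@@%= .... .-++--:-===:       :====+
@@@@@@@@@@@@%#**+--=#@%+----*@@%+ ... .-==----:====       :===-+
*+----====+++++***++#@%+---=*@@@%  . .=*=-----:====:      .===++
=+++====+**#***%%*=+#@%*++**#@@@%.  :++=----: :-====       :===+
========+*#++=---*%#%@@@@@@@@@@@%= :*%-----: .=*====:      .===-
+++**###*-======+%@@@@@@@@@@@@@@@*:+*-----:.. -+====:       :===
@@@@@@@@%-====+=+%@@@@@@@@@@@@%%%#+*-----.... .-+===-    
[... 4736 characters left out ...]
.......  :#@= :=++==
.     =@@@@@@#%=-----.     ................. .....  -*%@* :=++==
    .+@@@@@@%*:----- . ..   ..... .. .. ....::::--:-*@%@#.-+-===
   -#@@@@@%#------.   ..    ....:::----::---===+**+*+-=+*+:==+*#
. =%@@@@@%+:----: .:.::-::-::---==+*****====--::--=----=*%+*+%%%
-:*@@@%%%======:::-===+**+*+====-::---=----=+++*#%@@%#*+===+#%%%
=++==*#*=*###*+====--::------==+++*##%@%##*+==--===========*%%%%
=*+===-:::---=--=-=+++*##%@%#*+====--======================*%##%
----=--+++##%@%##*+==---====================::....   .-===+#%%#%
%@%#**====--===============-===-::....               .-===+#%###
===========-=---==-:::....                           :=====*%%#%
[[338.85412749 292.9137022 ]]
```

The character map shows the stay clearly bent: the knee went from px (356,271) to (363,275), and the lid is still up. Retreat and go for the handle.

```bash
python3 -m handwheel '[[[0,0,0,0,0,-0.04,0.0],[0,0,0,0,0,-0.05,0.0],[0,0,0,0,0,-0.05,0.02],[0,0,0,-0.03,0,-0.03,0.04],[0,0,0,-0.035,0.03,-0.035,0.05],[0,0,0,-0.035,0.03,-0.035,0.05],[0,0,0,-0.035,0.03,-0.035,0.05],[0,0,0,0,0,0,0.05]]]'|grep -E "tcp|wrist"
python3 - <<'E'
from h import *
incase();print(r.sense()["joints"].round(0))
im=snap("scene","s11.png");b=snap("top","t11.png")
for a in(1.187,1.15,1.1):
  x=105-250*np.cos(a)+18*np.sin(a);z=90.5+250*np.sin(a)+18*np.cos(a);print(a,x,z,proj("scene",[C(x,44.7,z),C(x,-39.3,z)]).round(1).tolist(),proj("top",[C(x,44.7,z),C(x,-39.3,z)]).round(1).tolist())
g=im.min(2)[150:215,325:395];print("\n".join("".join(" .:-=+*#%@"[min(9,v//24)] for v in r_) for r_ in g))
for sg in(1,-1):
  R=Rt(22)@Ro.from_euler("z",90*sg,degrees=True).as_matrix();go(C(-14,2.7,400),R)
E
```

```text
tcp_pos: [0.5442, -0.0508, 0.4117]
wrist_force: [0.8, 0.0, -0.5]
tcp in case mm [-70.9 -29.5 411.7]
[-16.   8.  11. -45. -86.  -6.]
1.187 28.079670980544652 329.05243235720474 [[352.1, 168.6], [358.4, 187.5]] [[282.9, 267.6], [295.7, 239.2]]
1.15 19.30789070365004 326.0437590010451 [[348.4, 169.9], [354.4, 188.9]] [[286.0, 269.1], [298.7, 240.7]]
1.1 7.642702124711505 321.46657020101924 [[343.5, 171.8], [349.2, 190.9]] [[290.0, 271.0], [302.7, 242.7]]
##########%############%########%###%%%%%%%#%%####%%%%%%#%%%#%%%%#====
#################################%%%%%%%%##%%##%%%%#%%%%#%%%%%%%%#====
#####################%%#%#####%%#%#%#%##%#%###%##%%%%%%#%%%%%%##%#====
#####################%###%%%%################%##%%%%%#%%%%#%%%%%@@*=-=
#######################%########%########%###%%%%%%%%%%%%%%%%%%%@@@%*=
###################%##################%####%#%%%%%%%%%%%%%%%#%%#+%@@@%
#############%#%%#########################%%%%%%%#%%%%%%%%%%%%%#--+#@@
#############%####%###################%##%%#%%%%%%%%#%%%#%%%#%#*===-+#
##########%############################%%%#%##%%##%%%%%%%%%%%%#*======
#####
[... 3618 characters left out ...]
%%%%#%%%#%%%%#%%%%%%%%%%%##%%#*-      +@%@%-    .+%#################
#%%%%%%%%#%%##%%%%%%%%%%%%%%##%@%+  :-- =%@@@#     =#%################
%#%#####%%%%%%%%%%%%%%%%%%%%##@@@%:-*##..+@%@%:    .+%################
%%#%%%%%%#%%%%%%%%%%%#%%#%%%#*@%@%*%%%#= +@@@%=    .=#%%######%####%%%
##%%%%%%%%%%%%%%%%#%#%#%%%%%%%%#%#####%# =%@%@%     .+%%##############
t 25.3 rot(6deg) [ 2.96  3.04 14.79] shift after rot, tool axes mm [32.5 50.5 25.7] world d [-8. 65. -5.] | tcp [ 0.5447 -0.0505  0.4049] F [-0.1 -0.4  0.3] w 46.3 gf 0.0
t 25.3 rot(6deg) [ -3.04   2.96 -14.77] shift after rot, tool axes mm [-32.5 -50.5  25.7] world d [-8. 65. -5.] | tcp [ 0.5447 -0.0505  0.4049] F [-0.1 -0.4  0.3] w 46.3 gf 0.0
```

```bash
python3 - <<'E'
import cv2
for f in("top0","t11"):
    g=cv2.imread(f"pics/{f}.png").min(2)[228:282,262:322];print(f);print("\n".join("".join(" .:-=+*#%@"[min(9,v//20)] for v in r_) for r_ in g[::(2 if f=="top0" else 1)]))
E
```

```text
top0
%%%%####*+                :*@@%*.....=@##+..:=##%##+=-+=-=*#
%%%%%%##*                .+@@%#.....-#@%+...:-+###+....:=#*+
%%%%%%##                .=%%##%%==:-#@%+.................:-+
%%%%%%#:               .=%%#%#*+++###%*....................:
%%%%#*:               .=%%#%#*   ...-#..... ................
%%%#+:               .=%@%%#%#=: ...:.........  ............
%%#+:               .-%@@%:.:+#:.:..........................
%%*:                :*@@%=......::...........-:::..+@@@#+-..
##=                :*@@%+......::...............::+@@@@@@@@#
#+                :*@@%+......::.................=@@@@@@@@@@
+                :*@@%+......::. ................-#%@@@@@@@@
                :+@@%*.......:......................:=*%@@@@
               .=@@@#......::............................:+#
              .=@@@%.......:................................
             .=%@@%:......:.................................
            .=%@@%:......:..................................
            -%@@%:......:..::...............................
           -%@@%-......::.=@@@#=-:........................
[... 3149 characters left out ...]
%%@@@@@@@@@@%@@@@#+-:........
          .-%@%%%#:   ....:+######%@@@@@@@@@@@@@@@#+=-:.....
          :+@@#%#+   ....:*#########%%@@@@@@@@@@@@@@%#+-:...
          -#@@###*.   ..:+%%@@########%%@@@@@@@@@@@@%@@#+-:.
         .=%@@%###+----==#@@@@@@%########%%@@@@@@@@@%@@@@#+.
         :*@@%=*###%#%%@%%@@@@@@@%%########@@@@@@@@@@@@@@@%.
        .=%@@%..:+##%%%%%#@@@@@@@@@%####*##@@@@@@@@@@#@@@%+.
        :*@@%+....:*%%%%@@@@@@@@@@@@%%%##*%@@@@@@@@@%@@@@%..
       .=%@@%:....-*#@%#@@%@@@@@@@@@@@%%#*@@@@@@@@@@#@@@%*..
       :*@@%*.....=@@%#%%%#@@%#@@@@@@@@@@@@@@@@@@@@@@@@@%-..
      .=%@@%:....:+@@%:=#%%@@@#%#%@@@@@@@@@@@@@@@@@@@@@%*...
      :*@@@%.:...-%@%+...:*%#*%%%##@@@@@@@@@@@@@@@@@@@@%-...
```

Both maps agree: the bar now runs in the top view from (297,238) to (280,271), so the lid is at about 1.143 rad and the handle at case (18, 3, 325). Turn the gripper across the bar.

```bash
python3 -m handwheel '[[[0.269,0.276,1.345,0,0,0,0.05],[0.269,0.276,1.345,0,0,0,0.05],[0.269,0.276,1.345,0,0,0,0.05],[0.269,0.276,1.345,0,0,0,0.05],[0.269,0.276,1.345,0,0,0,0.05],[0.269,0.276,1.345,0,0,0,0.05],[0.269,0.276,1.345,0,0,0,0.05],[0.269,0.276,1.345,0,0,0,0.05],[0.269,0.276,1.345,0,0,0,0.05],[0.269,0.276,1.345,0,0,0,0.05],[0.269,0.276,1.345,0,0,0,0.05],[0,0,0,0,0,0,0.05]]]'|grep -E "tcp|wrist|time"
cat >> h.py <<'E'
RH=Rt(24)@Ro.from_euler("z",90,degrees=True).as_matrix()
def H(a): return C(105-250*np.cos(a)+18*np.sin(a),2.7,90.5+250*np.sin(a)+18*np.cos(a))
E
python3 - <<'E'
from h import *
T=back(H(1.143),RH,-15);go(back(T,RH,60),RH);incase();print(r.sense()["joints"].round(0))
E
```

```text
time_s: 26.5
tcp_pos: [0.546, -0.0501, 0.4002]
wrist_force: [-0.3, 0.5, 0.3]
t 26.5 rot(6deg) [-0.35 -0.08 -0.02] shift after rot, tool axes mm [33.6 49.3 58.8] world d [ -4.  77. -34.] | tcp [ 0.546  -0.0501  0.4002] F [-0.3  0.5  0.3] w 49.8 gf 0.0
tcp in case mm [-69.6 -30.9 400.2]
[  -1.    8.   11.  -20.  -85. -112.]
```

```bash
python3 -m handwheel '[[[-0.35,-0.08,-0.02,0.017,0.025,0,0.05],[0,0,0,0.0165,0.0245,0,0.05],[0,0,0,0,0,0.03,0.05],[0,0,0,0,0,0.03,0.05],[0,0,0,0,0,0,0.05],[0,0,0,0,0,0,0.05]]]'|grep -E "tcp|wrist|time"
python3 - <<'E'
from h import *
T=back(H(1.143),RH,-15);go(T,RH);incase()
im=snap("scene","s12.png")
g=im.min(2)[150:205,322:385];print("\n".join("".join(" .:-=+*#%@"[min(9,v//24)] for v in r_) for r_ in g[::2]))
s=r.sense();print(proj("scene",[s["tcp_pos"],s["tcp_pos"]+.025*RH[:,1],s["tcp_pos"]-.025*RH[:,1],H(1.143)]).round(1))
E
```

```text
time_s: 27.1
tcp_pos: [0.5418, 0.0263, 0.3671]
wrist_force: [0.4, -0.2, -0.4]
t 27.1 rot(6deg) [0.   0.04 0.02] shift after rot, tool axes mm [ 0.  -0.1 60.6] world d [  9.  23. -55.] | tcp [0.5418 0.0263 0.3671] F [ 0.4 -0.2 -0.4] w 49.8 gf 0.0
tcp in case mm [ -0.8   2.7 367.1]
+#*##%########%##########%#=    =%###%%%%%%%%%%%%%%%%%%%%%%%%%#
 .:+##%############%###%#%%#-   =%%%%%%#%%#%#%###%%%%%%#%%%%%%%
 ..:+########%###%#######%%%#.   =%%#####%#%%%%%##%%%%%%%%%%%%%
    .+%##########%%%%%######%#.  .+%#######%%%%#%%%%%%%%%%%#%%%
     .+#%##########%#########%#.  .+%%%%###%#%%%%#%##%%%%%%%%%%
.     .+#######################=.  :*%#####%%%#%##%%%%%%%%#%###
#=     .+%%####%##%%#######%%@@%=++#%%%%%%%%%#############%%###
%%#=    .+%%%%#######%%%@@@@%@@@%#%%#%####%#########%########%#
%#%%#.   .+%#%#%##%%@@@%#=- =%@@%*######################%######
#%##%#:   .+%%%%#%**@@%   .: +@@@@+############################
%%%%#%#:   =%%%##%##@%-  . :-.+@@%#*###########################
%%%%%%%#-.-*%%#####**%:    :-.=%@@%=##%######%#################
%%%#%%%%%%%%#####%%%%%#.   ..: +@@@%-#%############
[... 333 characters left out ...]
%%%%%%%#%%%%#%###%%%%%%##%=  ...   +@@@%: -#%%%%%%%###########%
######%####%#%%%%%%#####**%-  ..   .+@@@%  =#%##########%%%%%#%
###%%###%#%##%########%%##@%   .    =%@@%=  =#%#%##%%%%####%###
##########%##%#%%%#####%%##%=. ..    +@@@%:  =#%#%####%#%%###%%
######%%#%#####%%##%#%####%@@%.      .+@@@%   =##%######%######
##%%####%###%#%############*@%=.      =%@@%*   =#%#############
######%%##############%%%%%#+@%=.      +@@@%-  .=%#########%###
#%##############%%%%%%%######%@%=.    :+*%%@%   .+%%%#%########
###########%%%%%%#######%%%%##@@%=    .+%%%@@#   .+%###########
#######%%%%########%%%%%%%#%%%@%##-   :+%##%@%-   .+###########
[[343.4 163.7]
 [353.6 159.2]
 [333.3 168.1]
 [350.6 179.4]]
```

```bash
python3 -m handwheel '[[[0,0,0,0,0,0.03,0.05],[0,0,0,0,0,0.02,0.05],[0,0,0,0,0,0.01,0.045],[0,0,0,0,0,0,0.04],[0,0,0,0,0,0,0.03],[0,0,0,0,0,0,0.02],[0,0,0,0,0,0,0.005],[0,0,0,0,0,0,0.005],[0,0,0,0,0,0,0.005]]]'|grep -v ee
python3 - <<'E'
from h import *
T=back(H(1.143),RH,-15);go(T,RH);incase()
for a in(1.143,1.0,.85,.7,.55,.4,.25,.1,0,-.02):
  d=RH.T@(H(a)-H(1.143))*1e3;print(a,d.round(1))
E
```

```text
time_s: 28.05
tcp_pos: [0.5515, 0.0484, 0.3136]
wrist_force: [-1.9, -2.9, 2.2]
gripper_width: 0.148
gripper_force: 30.0
t 28.05 rot(6deg) [0.01 0.06 0.01] shift after rot, tool axes mm [ 0.5 -0.4  1.9] world d [-0.  1. -2.] | tcp [0.5515 0.0484 0.3136] F [-1.9 -2.9  2.2] w 12.9 gf 30.0
tcp in case mm [ 23.4   2.2 313.6]
1.143 [0. 0. 0.]
1.0 [  0.  -35.8   0.3]
0.85 [  0.  -72.9   6.1]
0.7 [   0.  -108.7   17.4]
0.55 [   0.  -142.5   33.9]
0.4 [   0.  -173.4   55.3]
0.25 [   0.  -200.7   81. ]
0.1 [   0.  -223.9  110.5]
0 [   0.  -236.8  132. ]
-0.02 [   0.  -239.2  136.5]
```

```bash
python3 -m handwheel '[[[0,0,0,0,-0.006,0,0.005],[0,0,0,0,-0.01,0,0.005],[0,0,0,0,-0.01,0.0001,0.005],[0,0,0,0,-0.0098,0.0002,0.005],[0,0,0,0,-0.0124,0.0014,0.005],[0,0,0,0,-0.0124,0.0019,0.005],[0,0,0,0,-0.0124,0.0025,0.005]]]'|grep -v ee
python3 - <<'E'
from h import *
go(back(H(.85),RH,-14),RH)
E
python3 -m handwheel '[[[0,0,0,0,-0.0119,0.0032,0.005],[0,0,0,0,-0.0119,0.0038,0.005],[0,0,0,0,-0.0119,0.0044,0.005],[0,0,0,0,-0.0114,0.005,0.005],[0,0,0,0,-0.0113,0.0055,0.005],[0,0,0,0,-0.0111,0.006,0.005],[0,0,0,0,0,0,0.005]]]'|grep -v ee
python3 - <<'E'
from h import *
go(back(H(.55),RH,-14),RH)
E
```

```text
time_s: 28.75
tcp_pos: [0.5267, -0.0108, 0.2769]
wrist_force: [0.9, 0.1, 1.1]
gripper_width: 0.149
gripper_force: 30.0
t 28.75 rot(6deg) [0.02 0.06 0.  ] shift after rot, tool axes mm [ 0.6  0.3 -0.4] world d [-1.  0.  1.] | tcp [ 0.5267 -0.0108  0.2769] F [0.9 0.1 1.1] w 13.0 gf 30.0
time_s: 29.45
tcp_pos: [0.5059, -0.0591, 0.2217]
wrist_force: [1.4, -2.5, -1.9]
gripper_width: 0.151
gripper_force: 30.0
t 29.45 rot(6deg) [-0.    0.03 -0.01] shift after rot, tool axes mm [ 0.1  1.2 -1.7] world d [0. 0. 2.] | tcp [ 0.5059 -0.0591  0.2217] F [ 1.4 -2.5 -1.9] w 13.1 gf 30.0
```

```bash
python3 -m handwheel '[[[0,0,0,0,-0.0103,0.0063,0.005],[0,0,0,0,-0.0103,0.0068,0.005],[0,0,0,0,-0.0101,0.0073,0.005],[0,0,0,0,-0.0093,0.008,0.005],[0,0,0,0,-0.0091,0.0086,0.005],[0,0,0,0,-0.0089,0.009,0.005],[0,0,0,0,0,0,0.005]]]'|grep -v ee
python3 - <<'E'
from h import *
go(back(H(.25),RH,-14),RH)
E
python3 -m handwheel '[[[0,0,0,0,-0.0079,0.0094,0.005],[0,0,0,0,-0.0077,0.0098,0.005],[0,0,0,0,-0.0075,0.0102,0.005],[0,0,0,0,-0.0065,0.0104,0.005],[0,0,0,0,0,0,0.005]]]'|grep -v ee
python3 - <<'E'
from h import *
go(back(H(0),RH,-14),RH)
E
```

```text
time_s: 30.15
tcp_pos: [0.4926, -0.0901, 0.1557]
wrist_force: [-0.6, -0.3, -1.5]
gripper_width: 0.151
gripper_force: 30.0
t 30.15 rot(6deg) [ 0.01  0.02 -0.02] shift after rot, tool axes mm [-0.1  0.6 -1.2] world d [ 0. -0.  1.] | tcp [ 0.4926 -0.0901  0.1557] F [-0.6 -0.3 -1.5] w 13.2 gf 30.0
time_s: 30.65
tcp_pos: [0.4886, -0.0998, 0.1072]
wrist_force: [-3.9, 0.0, -2.2]
gripper_width: 0.148
gripper_force: 30.0
t 30.65 rot(6deg) [ 0.01  0.02 -0.02] shift after rot, tool axes mm [-0.1 -6.2  9.8] world d [ -1.  -2. -11.] | tcp [ 0.4886 -0.0998  0.1072] F [-3.9  0.  -2.2] w 12.9 gf 30.0
```

```bash
python3 -m handwheel '[[[0,0,0,0,-0.003,0.0045,0.005],[0,0,0,0,-0.0025,0.0045,0.005],[0,0,0,0,0,0,0.005],[0,0,0,0,0,0,0.005]]]'|grep -E "tcp|wrist"
for i in 1 2 3; do python3 -m handwheel '[[[0,0,0,0,-0.0008,0.0018,0.005],[0,0,0,0,0,0,0.005],[0,0,0,0,0,0,0.005]]]'|grep -E "tcp|wrist"; done
```

```text
tcp_pos: [0.4883, -0.1006, 0.0987]
wrist_force: [-6.1, 0.1, -1.8]
tcp_pos: [0.4883, -0.1007, 0.097]
wrist_force: [-5.7, -0.5, -1.8]
tcp_pos: [0.4883, -0.1008, 0.0951]
wrist_force: [-6.7, -0.9, -0.4]
tcp_pos: [0.4882, -0.1009, 0.0931]
wrist_force: [-6.3, -1.6, -1.6]
```

```bash
for i in 1 2 3 4; do python3 -m handwheel '[[[0,0,0,0,-0.0007,0.0014,0.005],[0,0,0,0,0,0,0.005],[0,0,0,0,0,0,0.005]]]'|grep -E "tcp|wrist"; done
python3 - <<'E'
from h import *
incase();go(back(H(0),RH,-14),RH)
E
```

```text
tcp_pos: [0.4882, -0.101, 0.0917]
wrist_force: [-6.5, -0.5, -0.2]
tcp_pos: [0.4882, -0.101, 0.0916]
wrist_force: [-9.8, -1.0, 8.3]
tcp_pos: [0.4883, -0.101, 0.0915]
wrist_force: [-11.8, -1.4, 17.0]
tcp_pos: [0.4883, -0.1009, 0.0914]
wrist_force: [-14.9, -0.5, 24.8]
tcp in case mm [-138.8    2.6   91.4]
t 33.15 rot(6deg) [0.03 0.03 0.05] shift after rot, tool axes mm [ 0.1  1.3 -4.2] world d [-0. -0.  4.] | tcp [ 0.4883 -0.1009  0.0914] F [-14.9  -0.5  24.8] w 13.3 gf 30.0
```

Hard stop reached (vertical force rising while z holds at 91.5 mm): the lid is shut. Unload, open a little, withdraw.

```bash
python3 -m handwheel '[[[0,0,0,0,0.001,-0.0025,0.005],[0,0,0,0,0,0,0.005],[0,0,0,0,0,0,0.024],[0,0,0,0,0,0,0.024],[0,0,0,0,0,0,0.024]]]'|grep -v ee
python3 -m handwheel '[[[0,0,0,0,0,-0.01,0.024],[0,0,0,0,0,-0.02,0.024],[0,0,0,0,0,-0.04,0.03],[0,0,0,0,0,-0.05,0.04],[0,0,0,0,0,-0.05,0.05],[0,0,0,0,0,-0.05,0.05],[0,0,0,0,0,0,0.05]]]'|grep -v ee
python3 - <<'E'
from h import *
im=snap("scene","s13.png");a=cv2.imread("pics/scene0.png")[:,:,::-1]
g=im.min(2)[215:330,285:425];print("\n".join("".join(" .:-=+*#%@"[min(9,v//24)] for v in r_) for r_ in g[::3,::2]))
# shut-lid outer corners at rim, and lid top: front edge z .0905/.1255
print(proj("scene",[C(-105,-137,90.5),C(-105,-137,125.5),C(105,-137,125.5),C(-105,143,125.5),C(-145,-39,108.5),C(-145,45,108.5)]).round(1).tolist())
# bystanders: template shift
for nm,(x0,y0,x1,y1) in dict(ra=(212,272,242,322),rb=(183,350,216,404),pot=(230,246,250,274),cyl=(280,290,310,372),cup=(424,212,456,250),tester=(102,284,156,314)).items():
  t=np.ascontiguousarray(a[y0:y1,x0:x1]);w=np.ascontiguousarray(im[y0-12:y1+12,x0-12:x1+12]);m=cv2.matchTemplate(w,t,cv2.TM_CCOEFF_NORMED);_,v,_,l=cv2.minMaxLoc(m);print(nm,round(v,3),l[0]-12,l[1]-12)
E
```

```text
time_s: 33.65
tcp_pos: [0.4912, -0.1016, 0.0906]
wrist_force: [-0.3, -0.3, -0.5]
gripper_width: 0.26
gripper_force: 0.0
time_s: 34.35
tcp_pos: [0.4557, -0.1875, 0.2986]
wrist_force: [0.7, -0.2, -0.5]
gripper_width: 0.553
gripper_force: 0.0
%##%%%%%%%%%%%%%#%%%%%%%%%%%%%%%@@@@@@@%%@@%%%%%%%%%%%####%#%%%%###%##
%%%%%%%%%@@@%%%%%%@%*=-:.       . . ......@%%%%%%%#%%%%##%%%%##%%#####
%#%%#@% .. .... ..... ....... . .... .... *@%%%%%%%%%%%%%#%%%#####%###
#%###%% .......... .. ........ ............@%%%%%%%%%%%%%###%#%####%#%
###%#+@ .....  . ................... .  .. *@%%%%#%%%%##%%%%####%%%##%
####%%@-  .................  .......... . ..@@%%%##%%%%%%%##%%###%####
######@@.....  ........................ ... *@%%%%%%%%%%%%%%##%#%%%###
%####-@% ..... .......... .  .... ......... .@%%%#%%%%%%%%%%%%%%%####%
##%%%*%@  ............................... . .*@%%%%%%%%%%%%%%####%%##%
=-:  +*@ ............ . .  .. ........... ....@%#%%%%%%%%%##%%%%######
   ...+@= .. . .... ........ . . .... .. .... *@%%#%%####%%%%%########
+%%%%::@%.   .............. . . ....  ..... ...@%###%%%%%%####%#%#%%%#
=%##%=:@
[... 1390 characters left out ...]
 ==*####%%%###%%%%%%%
%#+++++%%-==-                                    .==*######%#%%%%%%%%%
##+++++%%+==-                                    .==#%##%##%%%%%%%%%%%
%#+++++%%*==-                          :.::.-+++*==-#%%%%%%%%#%%%%%%%%
%#+++++%%#==-        .:.:::=+*+=--======++****%%%%%%##%%###%%%%%#%#%%%
%#+++++#%##++*=-=======++***#%%%%#%#%%%#%#%%#####%#%###%#%%%%%%##%%%%%
%#+*+++#%%##%%%%%%##%%%####%#####%###%%%%#%%####%%###%%%%%%%##%#####%%
%#+++++#%%%%%%%%#%%%%%%#####%#%##%##%%%#%###%#%%###%%%%%%##%#####%%###
[[304.6, 298.9], [304.5, 288.1], [393.3, 281.2], [294.8, 217.6], [284.7, 267.0], [282.6, 245.8]]
ra 0.999 0 0
rb 0.999 0 0
pot 0.999 0 0
cyl 0.974 0 0
cup 0.999 0 0
tester 0.998 0 0
```

The lid's top edge matches the fully shut position (corner at px (305,287), predicted 288). All the bystanders on the table show zero shift.

```bash
python3 -c "
from station import r
print(r.finish_job())"
```

```text
the job is handed in; nothing more can be done
None
```

The job is handed in, with no verdict returned: the cell is on its seat up to the back stop with the clip down on it, the stay was broken at its knee, the lid was lowered by its handle until it met its stop, everything is let go, and the table bystanders I checked in the camera image had not moved.

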